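# Load the tape spindle from the pegboard

## Robot

A 7-joint arm with a two-finger parallel gripper is mounted at the origin on the work surface. World frame = base frame: x ahead of the robot, y to its left, z up, the work surface at z = 0. Lengths are in m, angles in rad, forces in N, time in s.
With the tool pointing down it reaches from about 0.425 to 0.95 m from the base axis. Payload 4.7 kg.
Tool frame: the origin (TCP) lies on the centre line of the jaws, within the pads' length; the fingertips stand tip_reach ahead of it and the grasp point (between the pads) lies 8 mm behind it (tip_reach is the distance from the TCP to the fingertips, in m); z points along the fingers, y is the line along which they close (so a half turn about z gives the same grasp; the last joint's range is limited). The gripper opens to 85 mm and grips with 20 to 120 N. Pads are 22 mm wide; open, the fingers measure 114 mm over their backs; the gripper's body (76 mm by 85 mm) begins 54 mm behind the grasp point. The pads swing forward as they close: fully open they stand 13 mm farther back than shut.
Start: joints at [-1.224, 0.469, -0.049, 1.532, 0.024, 1.141, -0.082], TCP at [0.248, 0.628, 0.242] pointing down, gripper open.
Joint ranges: [-2.59, 2.59], [-0.33, 1.99], [-1.39, 1.29], [0.1, 2.45], [-1.04, 4.18], [0.21, 1.99], [-2.66, 2.66]. Speed limits (rad/s): [2.57, 2.57, 3.14, 3.14, 3.14, 3.14, 3.14].

## Interface

Orientations are given as [roll, pitch, yaw] about the fixed x, y, z axes, in that order (R = Rz(yaw) Ry(pitch) Rx(roll)).
In Python, from rig import read_state, get_image, job_done, recognise, spot_point, tip_reach gives the robot as it stands.
- The arm moves only by the tool send_rows, never from a script. Its argument "targets" is text: rows parted by semicolons, each of 6 numbers parted by spaces: the shift along the tool's x, y, z in mm, then the turn, a rotation vector about the tool's x, y, z in rad. A call has 1 to 10 rows; each row shifts and turns the commanded pose from where the row before left it, along the tool's axes as they then stand; what a row does not reach is not made up. A row lasts 1/10 s, in which the tool goes at most 50 mm and 8.59 degrees, less where a joint would pass 70% of its speed; a pose out of reach is approached as far as the arm can. A call with a gripper value outside its range is refused whole. "claw" is the finger opening in mm, from 0 to 85.4, set as the call begins (left out, the last holds). The fingers move at their own pace and stop on an object; "grip_force" is the grip in N (left out, the last holds). Time passes only in rows, so rows that do not move let the fingers close. It gives the time, the measured TCP pose, the force, the opening and the grip force at its end, in the units of the state.
- read_state(): the state, without advancing time (a new reading comes with each control period).
- get_image(name): name is "scene" or "top" or "wrist"; returns a dict with "color" (420x560x3 uint8, red, green, blue), "range_z" (420x560 float32, m along the optical axis (not along the pixel's ray), 0 where there is no reading), "mtx" (3x3 intrinsics, pixels), "k1" (the pictures are not rectified: a ray, as slopes to the right and down, at radius r is drawn at 1 + k1 r^2 times it, then the intrinsics apply), "R" (3x3) and "t" (3): a world point X has camera coordinates R X + t. Camera axes: x right, y down, z forward; pixel columns grow to the right and rows downward; lengths in m; the calibration is good to about 2 mm. A picture is of the moment at which its call begins.
- job_done(): hands the job in; it is judged then, once.
Trained networks look in a picture, given as the dict that the camera call returned (one of the last four; its "shot" number tells which), for a name from the list of things; names that differ only in an ending like _2 or _b are one class to them, and where a whole thing is asked for, a point or a joint stands for the part that bears it (a point fixed in the world has none). Each returns a list of dicts, best first, with "score" (0 to 1); they miss things now and then, are a little off and sometimes report something else, mostly with a low value. They report only what shows in the picture. A call takes as long as a camera call. They do not tell look-alikes from the thing itself.
- recognise(picture, target): "location" ([x, y, z] in m, in world coordinates, good to about 4 mm: the middle of the surface that is visible of it).
- spot_point(picture, target): "location" ([x, y, z] in m, in world coordinates, good to about 4 mm: a listed point, or the origin of a listed thing).
The state is a dict: "clock": time; "joint_pos": joint angles; "joint_vel": joint speeds; "tau": joint torques, N m; "eef_pos": TCP position; "orientation": TCP orientation; "wrist_force": force on the tool from outside, world axes, zero at the start; "torque": the same for the moment, N m; "grip_width": opening from 0.0 (shut) to 1.0 (fully open); "grasp_force": force on a finger pad.
Only numpy, scipy, OpenCV 4.12 (cv2) and the standard library are available. Lean on these libraries where they do the work, as an engineer would, in place of code of your own. Each camera call takes 0.05 s, during which the arm holds its last target. There are 200 camera calls.

## Task

Flip the keeper lever open, then lift each tape roll that hangs on the desktop pegboard up and off its peg: slide every roll whose core goes over the spindle onto it and leave it hanging there, and put those whose core is too small into the wooden tray. Only when all the fitting rolls are on, flip the keeper fully closed again across the spindle's tip; leave the mug, the vase and the remote where they are.

Things in the scene. Friction and masses are not known exactly. Their poses are not given: they have to be found in the camera images.
- roll_1: a roll of brown kraft paper tape hanging on a peg of the pegboard: ring of outer diameter 68, width 18, about 50 g, with a wide pale paper core: bore 36 (it goes over the spindle with 8 to spare), ring wall 16. Origin at the centre of the ring; own x is the ring's axis (level as it hangs), same outside for all rolls. May be absent
- roll_2: a roll of brown kraft paper tape hanging on a peg of the pegboard: ring of outer diameter 68, width 18, about 50 g, with a wide pale paper core: bore 36 (it goes over the spindle with 8 to spare), ring wall 16. Origin at the centre of the ring; own x is the ring's axis (level as it hangs), same outside for all rolls. May be absent
- roll_3: a roll of brown kraft paper tape hanging on a peg of the pegboard: ring of outer diameter 68, width 18, about 50 g, with a wide pale paper core: bore 36 (it goes over the spindle with 8 to spare), ring wall 16. Origin at the centre of the ring; own x is the ring's axis (level as it hangs), same outside for all rolls. May be absent
- roll_4: a roll of brown kraft paper tape hanging on a peg of the pegboard: ring of outer diameter 68, width 18, about 50 g, with a narrow pale paper core: bore 24 (too small for the spindle), ring wall 22. Origin at the centre of the ring; own x is the ring's axis (level as it hangs), same outside for all rolls. May be absent
- roll_5: a roll of brown kraft paper tape hanging on a peg of the pegboard: ring of outer diameter 68, width 18, about 50 g, with a narrow pale paper core: bore 24 (too small for the spindle), ring wall 22. Origin at the centre of the ring; own x is the ring's axis (level as it hangs), same outside for all rolls. May be absent
- pegboard: fixed white pegboard: panel 380 wide (own y), 12 thick, 170 high. Origin: centre of underside; x points to the peg side. Five pegs, 7 thick, level along +x at height 140, y = -144, -72, 0, 72, 144, ending 87 out in a tip turned up 8 (lift 8 to 17 for a narrow bore, 8 to 29 for a wide). A roll's bore rests on its peg's top (height 143.5), centre 45 out; 30 clear behind
- spindle_root (a point): where the fixed steel tape spindle leaves its wooden stand, on the spindle's axis, 120 above the desk; x runs level along the spindle to its free tip, z up. Spindle 28 in diameter, 165 long, room for three rolls. Behind it an upright 50 wide, 150 high; below it a base board 10 thick. A loaded roll hangs by its bore, centre 4 below the axis
- spindle_tip (a point): centre of the free end of the spindle, 165 from spindle_root along its x, same axes
- keeper (a joint): flip-over keeper lever of the spindle, rad: 0 = closed, level across the front of the spindle tip so that no roll can pass on or off; 1.57 = upright; 2.0 = open stop, leaning away to -y. Stiff hinge (0.06 N m): it stays where it is left; starts at or nearly closed
- keeper_handle (a point): middle of the keeper's handle: a round black bar 14 thick, 42 long, parallel to the spindle, pointing out past the tip from the lever arm (arm 6 thick, its near face 20 behind this point along the spindle), 95 from the hinge axis
- keeper_pivot (a point): point on the keeper's hinge axis, level with the handle's middle: 40 past the spindle tip along its x, 85 to its -y side, 120 above the desk. Axes as spindle_root; the handle turns about +x by the joint value, from +y (closed, 95 from here) towards +z
- tray: loose open wooden tray, outside 160 (own x) by 140 (own y), 45 high, walls and floor 5 thick, 0.7 kg, standing on the desk. Origin at the centre of its underside, z up
- mug: bystander: white mug, 80 across, 90 high; origin at its underside; leave alone
- vase: bystander: white vase with flowers, 72 across, 220 high over the flowers; origin at its underside; leave alone
- remote: bystander: pale remote control 45 x 140 x 18, lying flat; origin at its underside; leave alone
There are look-alikes about, which are no part of the job. What is shaped like the roll_4 but green or turquoise is not meant.

How it is judged:
On the way, in this order (a step that is already met when the one before it is completed fails the run):
1. the keeper lever is flipped open (beyond 1.35 rad) (value of joint keeper above 1.35 rad), for 0.2 s.
2. every wide-core roll present hangs on the spindle, let go (x of roll_1 in the frame of spindle_root between 0.006 and 0.162 m and y of roll_1 in the frame of spindle_root between -0.008 and 0.008 m and z of roll_1 in the frame of spindle_root between -0.01 and 0.003 m and angle between the x axis of each of roll_1, roll_2, roll_3 and the x axis of spindle_root, either way round below 0.3 rad and contact force between the fingers and roll_1 below 0.1 N and x of roll_2 in the frame of spindle_root between 0.006 and 0.162 m and y of roll_2 in the frame of spindle_root between -0.008 and 0.008 m and z of roll_2 in the frame of spindle_root between -0.01 and 0.003 m and contact force between the fingers and roll_2 below 0.1 N and x of roll_3 in the frame of spindle_root between 0.006 and 0.162 m and y of roll_3 in the frame of spindle_root between -0.008 and 0.008 m and z of roll_3 in the frame of spindle_root between -0.01 and 0.003 m and contact force between the fingers and roll_3 below 0.1 N), for 0.2 s.
3. the keeper lever is closed again (below 0.12 rad) (value of joint keeper below 0.12 rad), for 0.2 s.
At the end, for the whole second after the job is handed in: Wide rolls present: at rest on the spindle, centre within 8 mm sideways of its axis, at most 10 mm below, 6 to 162 mm from the root, aligned within 0.3 rad. Narrow rolls present: at rest in the tray, centre inside its walls, under 56 mm up. Tray level (0.15 rad), keeper below 0.12 rad (x of roll_1 in the frame of spindle_root between 0.006 and 0.162 m and y of roll_1 in the frame of spindle_root between -0.008 and 0.008 m and z of roll_1 in the frame of spindle_root between -0.01 and 0.003 m and angle between the x axis of each of roll_1, roll_2, roll_3 and the x axis of spindle_root, either way round below 0.3 rad and linear speed of each of roll_1, roll_2, roll_3, roll_4, roll_5 below 0.03 m/s and x of roll_2 in the frame of spindle_root between 0.006 and 0.162 m and y of roll_2 in the frame of spindle_root between -0.008 and 0.008 m and z of roll_2 in the frame of spindle_root between -0.01 and 0.003 m and x of roll_3 in the frame of spindle_root between 0.006 and 0.162 m and y of roll_3 in the frame of spindle_root between -0.008 and 0.008 m and z of roll_3 in the frame of spindle_root between -0.01 and 0.003 m and x of roll_4 in the frame of tray between -0.076 and 0.076 m and y of roll_4 in the frame of tray between -0.066 and 0.066 m and z of roll_4 in the frame of tray between 0 and 0.056 m and x of roll_5 in the frame of tray between -0.076 and 0.076 m and y of roll_5 in the frame of tray between -0.066 and 0.066 m and z of roll_5 in the frame of tray between 0 and 0.056 m and value of joint keeper below 0.12 rad and angle between tray's own z axis and vertical below 0.15 rad); the robot touches nothing.
It fails at once if the mug is pushed more than 3 cm or tipped (distance of mug from where it was at the start of the episode above 0.03 m or angle between mug's own z axis and vertical above 0.5 rad).
It fails at once if the vase is pushed more than 3 cm or tipped (distance of vase from where it was at the start of the episode above 0.03 m or angle between vase's own z axis and vertical above 0.5 rad).
It fails at once if the remote is pushed more than 3 cm or tipped (distance of remote from where it was at the start of the episode above 0.03 m or angle between remote's own z axis and vertical above 0.5 rad).
Of roll_1, roll_2, roll_3, roll_4, roll_5 only 4 to 5 are there at a start; the rules pass over those that are not, and their reading is None.
At some moment in a run one of tray may be knocked a few centimetres aside while the robot is not near it.
It also fails if it takes over 208 s, if anything falls off the work surface, if the arm or the gripper's body presses on something with over 40 N, if the wrist force passes 120 N, or if a joint passes its speed limit or range.

## Working session

There is one attempt and no reset: what is moved stays moved. The work goes in short steps, Python scripts to look and compute and a tool call to move; the robot and the scene stay as the last step left them, time stands still between calls to the robot, and variables do not carry over. Pictures are saved under pics/ and viewed, at most 14 in all, crops included, and the job is handed in when it is done.

Besides the shell and the picture viewer there is one more tool, called after "Emit:" by a JSON object that holds its "op" and its "data", one argument or row to a line. send_rows: Moves the arm, as the interface text tells. Its arguments: {"type":"object","properties":{"targets":{"type":"string"},"claw":{"type":"number"},"grip_force":{"type":"number"}},"required":["targets"]}

```bash
ls; mkdir -p pics
cat > h.py <<'E'
import numpy as np, cv2
from scipy.spatial.transform import Rotation as Ro
from rig import *
np.set_printoptions(precision=4,suppress=True)
def save(p,n,s=1.0,crop=None):
    im=p["color"][:,:,::-1]
    if crop: im=im[crop[1]:crop[3],crop[0]:crop[2]]
    cv2.imwrite("pics/"+n,cv2.resize(im,None,fx=s,fy=s,interpolation=cv2.INTER_CUBIC))
def cloud(p):
    """world xyz per pixel"""
    h,w=p["range_z"].shape
    uv=np.stack(np.meshgrid(np.arange(w),np.arange(h)),-1).reshape(-1,1,2).astype(float)
    n=cv2.undistortPoints(uv,p["mtx"],np.array([p["k1"],0,0,0.])).reshape(-1,2)
    z=p["range_z"].reshape(-1,1)
    c=np.hstack([n*z,z])
    X=(c-p["t"])@p["R"]
    X[z[:,0]==0]=np.nan
    return X.reshape(h,w,3)
def proj(p,X):
    c=np.atleast_2d(X)@p["R"].T+p["t"]
    return cv2.projectPoints(c,np.zeros(3),np.zeros(3),p["mtx"],np.array([p["k1"],0,0,0.]))[0].reshape(-1,2)
def pose():
    s=read_state(); return np.array(s["eef_pos"]),Ro.from_euler("xyz",s["orientation"])
E
python3 - <<'E'
from h import *
print(tip_reach if not callable(tip_reach) else tip_reach()); print(read_state())
ps={n:get_image(n) for n in("scene","top")}
for n,p in ps.items():
    save(p,n+"0.png",1.4); print(n,p["k1"],p["mtx"][0,0],-p["R"].T@p["t"])
    for t in("roll_1","roll_4","pegboard","spindle_root","spindle_tip","keeper_handle","keeper_pivot","tray","mug","vase","remote"):
        print(t,[(np.round(d["location"],3).tolist(),round(d["score"],2)) for d in spot_point(p,t)][:8])
E
```

```text
pics
0.011
{'clock': 0.0, 'joint_pos': array([-1.2239,  0.4695, -0.0486,  1.5337,  0.0241,  1.141 , -0.0823]), 'joint_vel': array([ 0.0022,  0.0005, -0.0007, -0.0018, -0.0005, -0.0002,  0.0013]), 'tau': array([ -0.0001, -51.0303,  -0.0469, -23.772 ,   0.0106,   0.0074,
         0.    ]), 'eef_pos': array([0.2475, 0.6274, 0.2412]), 'orientation': array([-3.1396,  0.0001,  2.7658]), 'wrist_force': array([-0.6884,  0.5487, -0.294 ]), 'torque': array([ 0.0029, -0.0535,  0.0482]), 'grasp_force': 0.0, 'grip_width': 1.000119896321137}
scene -0.06901101017257505 525.2061281065439 [1.2454 0.3054 1.3386]
roll_1 [([0.499, 0.196, 0.13], 0.9), ([0.498, 0.339, 0.126], 0.82), ([0.344, 0.286, 0.03], 0.71), ([0.5, 0.047, 0.127], 0.62), ([0.503, 0.119, 0.128], 0.58), ([0.498, 0.266, 0.132], 0.58), ([0.348, 0.04, 0.035], 0.56), ([0.377, 0.138, 0.032], 0.44)]
roll_4 [([0.499, 0.196, 0.13], 0.9), ([0.498, 0.339, 0.126], 0.82), ([0.344, 0.286, 0.03], 0.71), ([0.5, 0.047, 0.127], 0.62), ([0.503, 0.119, 0.128], 0.58), ([0.498, 0.266, 0.132], 0.58), ([0.348, 0.04, 0.035], 0.56), ([0.377, 0.138, 0.032], 0.44)
[... 894 characters left out ...]
 0.286, 0.03], 0.76), ([0.351, 0.041, 0.031], 0.7), ([0.498, 0.266, 0.128], 0.64), ([0.498, 0.119, 0.125], 0.63), ([0.499, 0.048, 0.123], 0.59), ([0.379, 0.139, 0.032], 0.56), ([0.56, 0.448, 0.03], 0.53), ([0.494, 0.334, 0.125], 0.52)]
pegboard [([0.454, 0.194, 0.002], 0.63)]
spindle_root [([0.448, -0.193, 0.118], 0.75), ([0.61, -0.202, 0.121], 0.43)]
spindle_tip [([0.609, -0.2, 0.122], 0.66), ([0.493, 0.336, 0.127], 0.35)]
keeper_handle [([0.644, -0.192, 0.128], 0.7)]
keeper_pivot [([0.646, -0.285, 0.127], 0.82)]
tray [([0.604, 0.087, 0.002], 0.91)]
mug [([0.676, 0.347, 0.002], 0.75)]
vase [([0.447, -0.43, 0.001], 0.96)]
remote [([0.792, -0.092, -0.006], 0.57), ([0.676, 0.344, -0.0], 0.16)]
```

View pics/scene0.png

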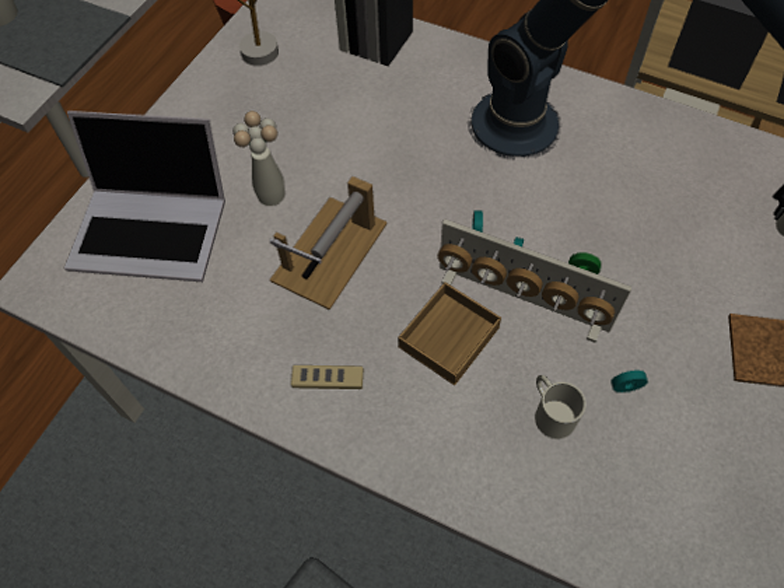

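View pics/top0.png

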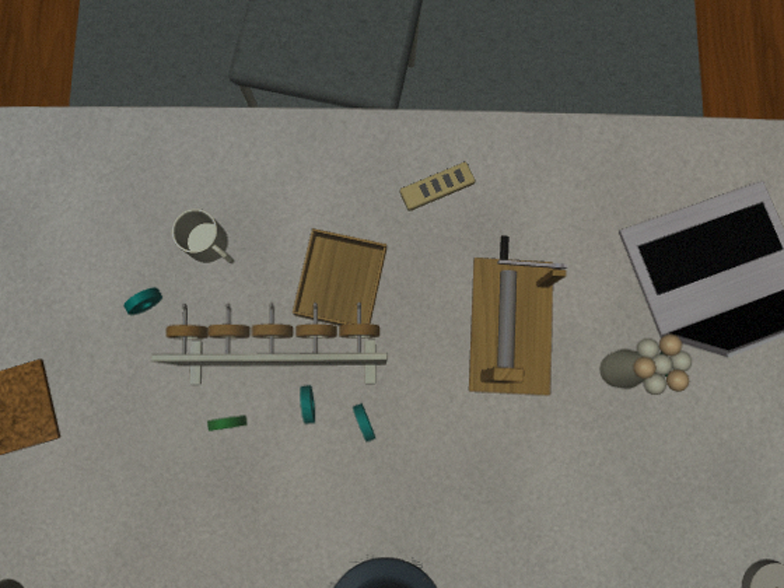

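The two views show five brown rolls on the pegs in a row at y ≈ 0.05–0.34. The green and turquoise rings lie on the desk. The spindle is at y ≈ -0.2 with its keeper closed, and the tray sits in front of the board. Next I refine the geometry and the bore sizes.

Run:
```python
from h import *
import rig
print(type(rig.tip_reach))
ps={n:get_image(n) for n in("scene","top")}
save(ps["scene"],"bores.png",5,(300,155,460,260))
for n,p in ps.items():
    X=cloud(p); x,y,z=X[...,0],X[...,1],X[...,2]
    # spindle: top ridge
    m=(abs(y+.198)<.03)&(x>.46)&(x<.60)&(z>.122)&(z<.145)
    P=X[m]; 
    if n=="top":
        c=np.polyfit(P[:,0],P[:,1],1); print("spindle y fit",c,"y@root,tip",np.polyval(c,[.445,.61]),"ztop",np.percentile(P[:,2],[50,95]))
        e=X[(abs(y+.198)<.008)&(x>.55)&(x<.63)&(z>.125)&(z<.145)]; print("tip x",np.percentile(e[:,0],[98,100]))
    m=(x>.44)&(x<.475)&(z>.160)&(z<.18)&(y>0)&(y<.4); P=X[m]
    print(n,"board top",len(P),P.min(0),P.max(0),"fit",np.polyfit(P[:,1],P[:,0],1))
    for yc in (.0485,.121,.1935,.2655,.338):
        m=(abs(y-yc)<.010)&(abs(x-.498)<.014)&(z>.145)&(z<.18); P=X[m]
        m2=(abs(y-yc)<.036)&(abs(x-.498)<.016)&(z>.12)&(z<.18); Q=X[m2]
        print(n,yc,len(P),"top z",np.percentile(P[:,2],[50,80,95]),"x",np.percentile(Q[:,0],[3,50,97]),"y",np.percentile(Q[:,1],[1,99]),np.median(Q[:,1]))
    m=(z>.08)&(z<.25)&(x>.612)&(x<.70)&(y<-.15)&(y>-.34); P=X[m]; h=P[P[:,0]>.63]
    print("keeper",len(P),"handle",len(h),h.mean(0),h.min(0),h.max(0))
```

```text
<class 'float'>
scene board top 763 [0.4422 0.0047 0.1601] [0.4687 0.3833 0.1772] fit [-0.0207  0.4597]
scene 0.0485 54 top z [0.1574 0.1597 0.1628] x [0.4926 0.5073 0.512 ] y [0.0188 0.0829] 0.05312757964461511
scene 0.121 61 top z [0.1572 0.1599 0.1611] x [0.4917 0.506  0.5116] y [0.0917 0.156 ] 0.12507125748786688
scene 0.1935 70 top z [0.1631 0.1661 0.1683] x [0.4902 0.5053 0.5103] y [0.1636 0.2281] 0.19759142503449123
scene 0.2655 73 top z [0.163  0.1661 0.1683] x [0.4895 0.5036 0.5085] y [0.235  0.3002] 0.2683905977839441
scene 0.338 65 top z [0.1577 0.1599 0.1621] x [0.4872 0.5018 0.5068] y [0.3074 0.3705] 0.33848503701998905
keeper 220 handle 71 [ 0.6501 -0.1921  0.1312] [ 0.63   -0.2004  0.1192] [ 0.6679 -0.1858  0.1381]
spindle y fit [-0.0432 -0.1733] y@root,tip [-0.1925 -0.1997] ztop [0.1314 0.1356]
tip x [0.6273 0.6297]
top board top 942 [0.4436 0.0051 0.1601] [0.4621 0.3825 0.176 ] fit [-0.0209  0.4567]
top 0.0485 82 top z [0.1579 0.1597 0.1617] x [0.4884 0.499  0.5098] y [0.0192 0.0841] 0.050967222440709274
top 0.121 75 top z [0.158  0.1595 0.1623] x [0.4875 0.4978 0.5079] y [0.091 0.156] 0.12157340961536164
top 0.1935 75 top z [0.1644 0.1659 0.1684] x [0.4884 0.4963 0.5096] y [0.1624 0.2254] 0.19261400952741564
top 0.2655 79 top z [0.1647 0.1663 0.1684] x [0.4867 0.4949 0.5072] y [0.2347 0.2974] 0.2630242238705043
top 0.338 79 top z [0.1582 0.1605 0.1621] x [0.4855 0.4941 0.5062] y [0.3046 0.3704] 0.3328439514000504
keeper 274 handle 82 [ 0.6479 -0.1919  0.1322] [ 0.6309 -0.2     0.1256] [ 0.6664 -0.1858  0.1392]
```

View pics/bores.png

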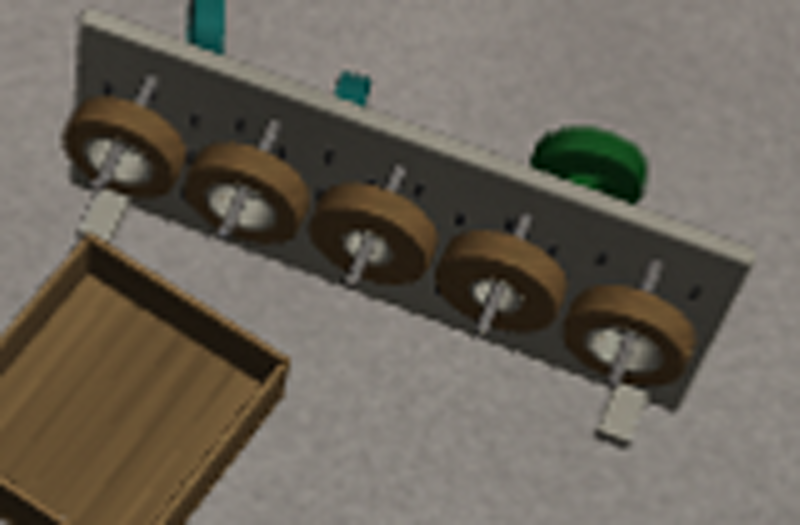

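```bash
cat > fits.py <<'E'
from h import *
from scipy.optimize import least_squares
def spindle(Xs,x0=.465,x1=.585):
    P=np.vstack([X[(abs(X[...,1]+.198)<.022)&(X[...,0]>x0)&(X[...,0]<x1)&(X[...,2]>.112)&(X[...,2]<.145)] for X in Xs])
    f=lambda q:np.hypot(P[:,1]-q[0]-q[1]*(P[:,0]-.53),P[:,2]-q[2])-.014
    r=least_squares(f,[-.197,0,.12],loss="soft_l1",f_scale=.0015); return r.x,len(P)
if __name__=="__main__":
    ps=[get_image(n) for n in("scene","top")]; Xs=[cloud(p) for p in ps]
    for S in (Xs,Xs[:1],Xs[1:]): print("y@.53, slope, z",*spindle(S))
    for X in Xs:
        x,y,z=X[...,0],X[...,1],X[...,2]
        m=(z>.005)&(z<.016)&(x>.40)&(x<.70)&(y<-.1)&(y>-.34)
        P=X[m][:,:2].astype(np.float32); print("base",cv2.minAreaRect(P))
        m=(z>.035)&(z<.055)&(x>.50)&(x<.72)&(y<.2)&(y>-.02)
        P=X[m][:,:2].astype(np.float32); print("tray",cv2.minAreaRect(P))
        m=(abs(y+.198)<.03)&(x>.42)&(x<.47)&(z>.146)&(z<.16); print("upright",X[m].min(0),X[m].max(0))
E
python3 fits.py
```

```text
y@.53, slope, z [-0.198  -0.0436  0.1195] 967
y@.53, slope, z [-0.1984 -0.0363  0.1198] 364
y@.53, slope, z [-0.1978 -0.0464  0.1195] 603
base ((0.5498694181442261, -0.22027593851089478), (0.2381797581911087, 0.29672783613204956), 88.35710144042969)
tray ((0.6046877503395081, 0.09021337330341339), (0.14278919994831085, 0.1636333465576172), 78.32543182373047)
upright [ 0.42   -0.218   0.1461] [ 0.4468 -0.1688  0.157 ]
base ((0.5496165752410889, -0.22149986028671265), (0.2987639307975769, 0.2370477169752121), 0.43673861026763916)
tray ((0.6039302945137024, 0.09100115299224854), (0.14050662517547607, 0.160915344953537), 78.16268920898438)
upright [ 0.42   -0.2172  0.146 ] [ 0.4425 -0.1684  0.156 ]
```

Emit:
{"op": "send_rows", "data": {
  "targets": "0 0 -20 0 0 0.14;0 0 -20 0 0 0.14;0 0 -20 0 0 0.14;0 0 0 0 0 0.14;0 0 0 0 0 0.14;0 0 0 0 0 0.14;0 0 0 0 0 0.14;0 0 0 0 0 0.14;0 0 0 0 0 0.075;0 0 0 0 0 0"
}}

```text
clock: 2.4
eef_pos: [0.2475, 0.6279, 0.3023]
orientation: [3.141, 0.0, 1.571]
wrist_force: [-0.1, -0.1, -0.2]
grip_width: 0.999
grasp_force: 0.0
```

Emit:
{"op": "send_rows", "data": {
  "targets": "-45 22 0 0 0 0;-45 22 0 0 0 0;-45 22 0 0 0 0;-45 22 0 0 0 0;-45 22 0 0 0 0;-45 22 0 0 0 0;-45 22 0 0 0 0;-45 22 0 0 0 0;-45 22 0 0 0 0;-45 22 0 0 0 0"
}}

```text
clock: 3.4
eef_pos: [0.4679, 0.1768, 0.3028]
orientation: [3.141, -0.001, 1.573]
wrist_force: [0.1, 0.4, -1.3]
grip_width: 1.004
grasp_force: 0.0
```

Emit:
{"op": "send_rows", "data": {
  "targets": "-45 22 0 0 0 0;-45 22 0 0 0 0;-45 22 0 0 0 0;-45 22 0 0 0 0;-45 22 0 0 0 0;-45 22 0 0 0 0;-45 22 0 0 0 0;-45 22 0 0 0 0;0 0 0 0 0 0;0 0 0 0 0 0",
  "claw": 45
}}

```text
clock: 4.4
eef_pos: [0.6428, -0.1822, 0.3016]
orientation: [-3.141, 0.0, 1.569]
wrist_force: [0.1, 0.1, 0.8]
grip_width: 0.529
grasp_force: 0.0
```

Emit:
{"op": "send_rows", "data": {
  "targets": "0 0 0 0 0 0.143;0 0 0 0 0 0.143;0 0 0 0 0 0.143;0 0 0 0 0 0.143;0 0 0 0 0 0.143;0 0 0 0 0 0.143;0 0 0 0 0 0.143;0 0 0 0 0 0.143;0 0 0 0 0 0.143;0 0 0 0 0 0.143"
}}

```text
clock: 5.4
eef_pos: [0.6431, -0.1779, 0.3023]
orientation: [-3.139, -0.001, 0.139]
wrist_force: [-0.1, -0.4, 0.4]
grip_width: 0.528
grasp_force: 0.0
```

Emit:
{"op": "send_rows", "data": {
  "targets": "0 0 0 0 0 0.141;0 0 0 0 0 0;0 0 0 0 0 0"
}}

```text
clock: 5.7
eef_pos: [0.6431, -0.1788, 0.3022]
orientation: [-3.14, 0.0, 0.006]
wrist_force: [0.3, -0.1, 0.3]
grip_width: 0.525
grasp_force: 0.0
```

Emit:
{"op": "send_rows", "data": {
  "targets": "11 14 30 0 0 0;0 0 40 0 0 0;0 0 40 0 0 0;0 0 40 0 0 0;0 0 25 0 0 0;0 0 12 0 0 0;0 0 0 0 0 0"
}}

```text
clock: 6.4
eef_pos: [0.6534, -0.1937, 0.114]
orientation: [-3.14, 0.002, 0.002]
wrist_force: [-0.9, -1.1, -0.1]
grip_width: 0.528
grasp_force: 0.0
```

Emit:
{"op": "send_rows", "data": {
  "targets": "0 0 0 0 0 0;0 0 0 0 0 0;0 0 0 0 0 0;0 0 0 0 0 0;0 0 0 0 0 0;0 0 0 0 0 0",
  "claw": 8,
  "grip_force": 20
}}

```text
clock: 7.0
eef_pos: [0.6549, -0.1943, 0.1158]
orientation: [-3.141, -0.002, 0.0]
wrist_force: [3.1, 1.9, 1.4]
grip_width: 0.157
grasp_force: 19.5
```

Run:
```python
from h import *
p=get_image("scene"); save(p,"grip_keeper.png",5,(170,110,330,230))
# arc rows from th0=0 to 1.9, tool axes: y=-Y, z=-Z
th=np.linspace(0,1.9,16)
print(np.round(np.diff(np.c_[-95*np.cos(th),-95*np.sin(th)],axis=0),1).tolist())
```

```text
[[0.8, -12.0], [2.3, -11.8], [3.7, -11.4], [5.2, -10.9], [6.5, -10.1], [7.7, -9.2], [8.8, -8.2], [9.8, -7.0], [10.6, -5.7], [11.2, -4.3], [11.7, -2.9], [11.9, -1.4], [12.0, 0.2], [11.9, 1.7], [11.6, 3.2]]
```

View pics/grip_keeper.png

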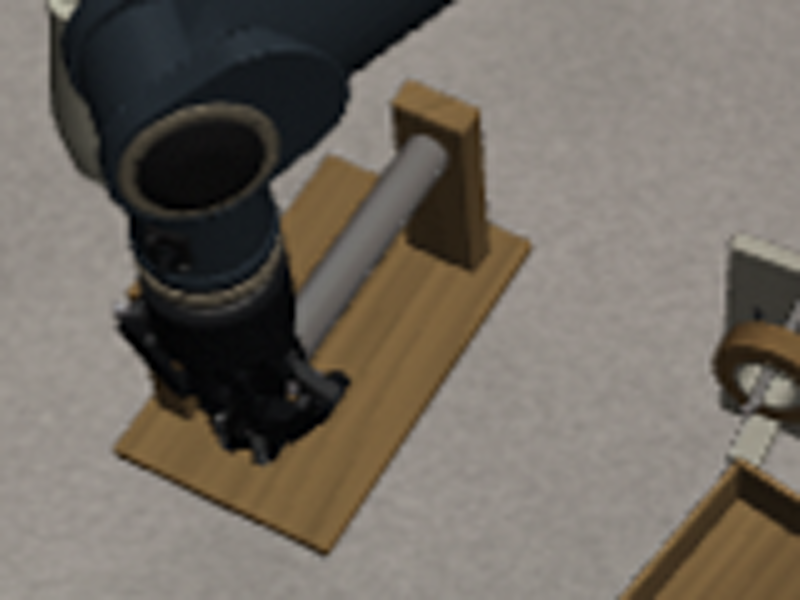

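The hand hides the handle, but the opening reads about 13.5 mm, so it is gripped. Next I swing it along the arc.

Emit:
{"op": "send_rows", "data": {
  "targets": "0 0.8 -12 0 0 0;0 2.3 -11.8 0 0 0;0 3.7 -11.4 0 0 0;0 5.2 -10.9 0 0 0;0 6.5 -10.1 0 0 0;0 7.7 -9.2 0 0 0;0 8.8 -8.2 0 0 0;0 9.8 -7 0 0 0;0 10.6 -5.7 0 0 0;0 11.2 -4.3 0 0 0"
}}

```text
clock: 8.05
eef_pos: [0.6529, -0.2609, 0.2071]
orientation: [-3.138, 0.003, 0.0]
wrist_force: [-2.6, 3.3, 2.4]
grip_width: 0.158
grasp_force: 19.7
```

Emit:
{"op": "send_rows", "data": {
  "targets": "0 11.7 -2.9 0 0 0;0 11.9 -1.4 0 0 0;0 12 0.2 0 0 0;0 11.9 1.7 0 0 0;0 11.6 3.2 0 0 0;0 0 0 0 0 0;0 0 0 0 0 0"
}}

```text
clock: 8.75
eef_pos: [0.6531, -0.3221, 0.2047]
orientation: [3.139, 0.001, -0.001]
wrist_force: [-4.8, -1.4, 1.7]
grip_width: 0.151
grasp_force: 19.9
```

Emit:
{"op": "send_rows", "data": {
  "targets": "0 0 0 0 0 0;0 0 0 0 0 0;0 0 0 0 0 0;0 0 -30 0 0 0;0 0 -40 0 0 0;0 0 -40 0 0 0;0 0 0 0 0 0",
  "claw": 40
}}

```text
clock: 9.45
eef_pos: [0.656, -0.322, 0.3221]
orientation: [3.136, -0.01, 0.001]
wrist_force: [0.1, -1.0, -0.2]
grip_width: 0.465
grasp_force: 0.0
```

Run:
```python
from h import *
for n in("scene","top"):
    p=get_image(n);X=cloud(p); save(p,"keep_open_"+n+".png",4,(170,110,330,230))
    for t in("keeper_handle","keeper_pivot","spindle_tip","tray"): print(n,t,[(np.round(d["location"],3).tolist(),round(d["score"],2)) for d in spot_point(p,t)][:3])
```

```text
scene keeper_handle [([0.646, -0.32, 0.206], 0.73)]
scene keeper_pivot [([0.641, -0.283, 0.118], 0.77), ([0.442, -0.201, 0.123], 0.3)]
scene spindle_tip [([0.608, -0.2, 0.121], 0.92)]
scene tray [([0.603, 0.091, -0.006], 0.63)]
top keeper_handle [([0.498, 0.268, 0.127], 0.67)]
top keeper_pivot []
top spindle_tip [([0.607, -0.201, 0.123], 0.9)]
top tray [([0.605, 0.088, 0.003], 0.84), ([0.503, 0.053, 0.12], 0.6)]
```

View pics/keep_open_scene.png

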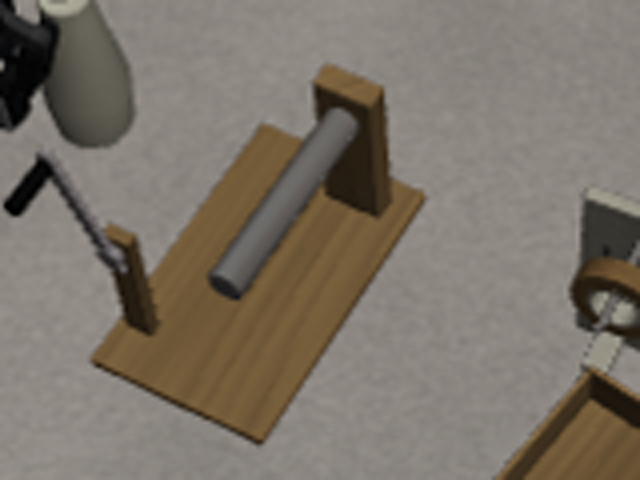

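Keeper is open, leaning to -y at about (0.646, -0.32, 0.206), and the spindle is free. On to roll A.

Emit:
{"op": "send_rows", "data": {
  "targets": "0 0 0 0 0 -0.145;0 0 0 0 0 -0.145;0 0 0 0 0 -0.145;0 0 0 0 0 -0.145;0 0 0 0 0 -0.145;0 0 0 0 0 -0.145;0 0 0 0 0 -0.145;0 0 0 0 0 -0.145;0 0 0 0 0 -0.145;0 0 0 0 0 -0.145"
}}

```text
clock: 10.95
eef_pos: [0.6538, -0.3204, 0.3147]
orientation: [-3.141, -0.0, 1.455]
wrist_force: [0.4, 0.2, 1.1]
grip_width: 0.467
grasp_force: 0.0
```

Emit:
{"op": "send_rows", "data": {
  "targets": "0 0 0 0 0 -0.141;46 -18 0 0 0 0;46 -18 0 0 0 0;46 -18 0 0 0 0;46 -18 0 0 0 0;46 -18 0 0 0 0;46 -18 0 0 0 0;46 -18 0 0 0 0;46 -18 0 0 0 0;0 0 0 0 0 0",
  "claw": 36
}}

```text
clock: 11.95
eef_pos: [0.5002, 0.0521, 0.3147]
orientation: [-3.14, -0.004, 1.603]
wrist_force: [0.5, -1.1, -0.3]
grip_width: 0.424
grasp_force: 0.0
```

Emit:
{"op": "send_rows", "data": {
  "targets": "0 0 20 0 0 0;0 0 20 0 0 0;0 0 20 0 0 0;0 0 20 0 0 0;0 0 0 0 0 0;0 0 0 0 0 0"
}}

```text
clock: 12.55
eef_pos: [0.5029, 0.0442, 0.2353]
orientation: [-3.142, 0.0, 1.59]
wrist_force: [0.6, 0.5, 0.2]
grip_width: 0.423
grasp_force: 0.0
```

```bash
cat > d.py <<'E'
from h import *
import sys
def delta(x,y,z,yaw=None,P=None):
    p,R=pose()
    print("pose",p,R.as_euler("xyz"),"local mm",R.inv().apply(np.array([x,y,z])-p)*1000, "turn",R.inv().__mul__(Ro.from_euler("xyz",[np.pi,0,yaw])).as_rotvec() if yaw is not None else "")
if __name__=="__main__": delta(*map(float,sys.argv[1:]))
E
python3 d.py .502 .051 .22 1.592
python3 -c "
from h import *
p=get_image('wrist');save(p,'wrist1.png',1.3);print(-p['R'].T@p['t'],p['R'])
for t in ['roll_1']: print([(np.round(d['location'],3).tolist(),round(d['score'],2)) for d in spot_point(p,t)])"
```

```text
pose [0.5029 0.0442 0.2353] [-3.1415  0.0004  1.59  ] local mm [ 6.8146 -0.7702 15.3302] turn [-0.0001  0.0004 -0.002 ]
[0.5015 0.1196 0.3666] [[ 0.9998  0.0192  0.0006]
 [ 0.0182 -0.9549  0.2965]
 [ 0.0062 -0.2964 -0.955 ]]
[([0.345, 0.039, 0.037], 0.92), ([0.505, 0.049, 0.126], 0.9), ([0.498, 0.124, 0.123], 0.81), ([0.453, 0.19, 0.004], 0.7), ([0.377, 0.144, 0.035], 0.68)]
```

View pics/wrist1.png

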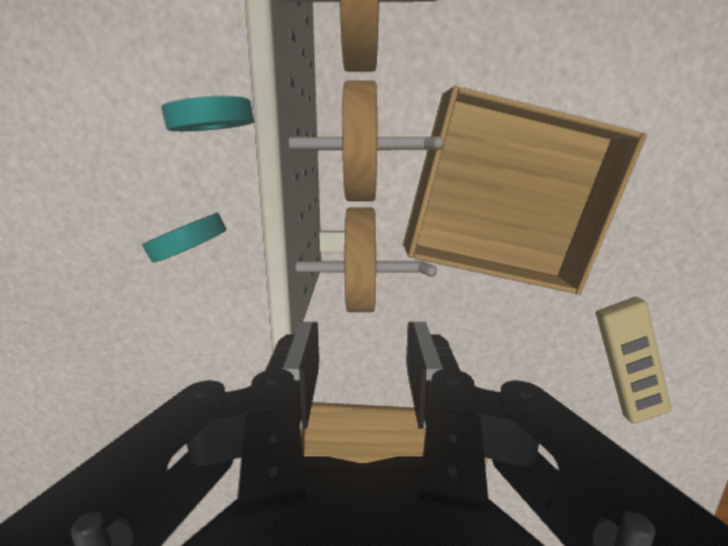

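Wrist view: jaws are centred on the roll row (column about 360). Roll A spans rows 208–310, with its peg behind and in front of it.

```bash
cat > rolls.py <<'E'
from h import *
def meas(p,x0,y0):
    X=cloud(p);x,y,z=X[...,0],X[...,1],X[...,2]
    m=(abs(x-x0)<.016)&(abs(y-y0)<.037)&(z>.135)&(z<.175); Q=X[m]
    T=Q[Q[:,2]>Q[:,2].max()-.012]
    return len(Q),"x",np.percentile(Q[:,0],[2,50,98]),"y",np.percentile(Q[:,1],[2,98]),"ztop",np.percentile(Q[:,2],[90,98])
if __name__=="__main__":
    p=get_image("wrist")
    for x0,y0 in((.502,.051),(.5005,.123),(.499,.195),(.4975,.267),(.496,.339)):
        try: print(x0,y0,*meas(p,x0,y0))
        except Exception as e: print(x0,"none")
E
python3 rolls.py
```

```text
0.502 0.051 1929 x [0.4898 0.5014 0.5144] y [0.0244 0.081 ] ztop [0.1586 0.1594]
0.5005 0.123 2533 x [0.4881 0.5001 0.5128] y [0.0927 0.152 ] ztop [0.1587 0.1595]
0.499 0.195 1539 x [0.4901 0.4991 0.5078] y [0.1608 0.1903] ztop [0.1625 0.1636]
0.4975 none
0.496 none
```

Run:
```python
from h import *
p=get_image("wrist");X=cloud(p);q,_=pose()
m=(abs(X[...,0]-q[0])<.06)&(abs(X[...,1]-q[1])<.04)&(X[...,2]>.18)
P=X[m]-q
for s in(-1,1):
    S=P[s*P[:,0]>0]; L=S[S[:,2]<np.percentile(S[:,2],3)+.02]
    print(s,"tip z rel",np.percentile(S[:,2],[0,.5,2,5]),"x",np.percentile(L[:,0],[1,50,99]),"y",np.percentile(L[:,1],[1,99]))
```

```text
-1 tip z rel [-0.0103 -0.0021  0.0079  0.0241] x [-0.0365 -0.0199 -0.0176] y [-0.0111  0.012 ]
1 tip z rel [-0.0105 -0.0022  0.0078  0.0241] x [0.0179 0.02   0.0359] y [-0.0106  0.0129]
```

Emit:
{"op": "send_rows", "data": {
  "targets": "7 -1 0 0 0 0;0 0 0 0 0 0;0 0 20 0 0 0;0 0 20 0 0 0;0 0 20 0 0 0;0 0 10 0 0 0;0 0 5 0 0 0;0 0 0 0 0 0",
  "claw": 30
}}

```text
clock: 13.55
eef_pos: [0.5015, 0.0518, 0.16]
orientation: [-3.141, 0.0, 1.591]
wrist_force: [-0.2, 0.7, -0.1]
grip_width: 0.352
grasp_force: 0.0
```

Emit:
{"op": "send_rows", "data": {
  "targets": "0 0 0 0 0 0;0 0 0 0 0 0;0 0 0 0 0 0;0 0 0 0 0 0",
  "claw": 10,
  "grip_force": 30
}}

```text
clock: 13.95
eef_pos: [0.5021, 0.0518, 0.1608]
orientation: [3.14, -0.001, 1.591]
wrist_force: [0.7, 0.3, 3.2]
grip_width: 0.2
grasp_force: 32.6
```

```bash
python3 d.py .502 .0515 .160 1.592; python3 -c "
from h import *
print(read_state()['wrist_force'])
p=get_image('wrist');save(p,'wrist2.png',1)"
```

```text
pose [0.5021 0.0518 0.1608] [ 3.1399 -0.0005  1.5908] local mm [-0.281  -0.1316  0.8193] turn [ 0.0017 -0.0005 -0.0012]
[0.714  0.3421 3.1722]
```

View pics/wrist2.png

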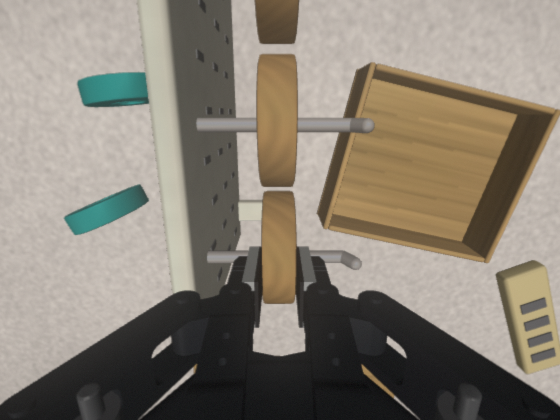

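Roll A is gripped at 17 mm opening with the fingers straddling it above the peg. I lift 18 mm and slide it off.

Emit:
{"op": "send_rows", "data": {
  "targets": "0 0 -6 0 0 0;0 0 -6 0 0 0;0 0 -6 0 0 0;0 0 0 0 0 0;0 15 0 0 0 0;0 20 0 0 0 0;0 20 0 0 0 0;0 20 0 0 0 0;0 0 -20 0 0 0;0 0 -20 0 0 0"
}}

```text
clock: 15.0
eef_pos: [0.5763, 0.0531, 0.2176]
orientation: [-3.139, 0.001, 1.591]
wrist_force: [-0.1, 0.3, -0.5]
grip_width: 0.198
grasp_force: 32.3
```

Emit:
{"op": "send_rows", "data": {
  "targets": "0 0 -20 0 0 0;-37 11 0 0 0 0;-37 11 0 0 0 0;-37 11 0 0 0 0;-37 11 0 0 0 0;-37 11 0 0 0 0;-37 11 0 0 0 0;-37 12 0 0 0 0.063;0 0 0 0 0 0;0 0 0 0 0 0"
}}

```text
clock: 16.0
eef_pos: [0.6592, -0.2052, 0.2374]
orientation: [-3.14, -0.0, 1.526]
wrist_force: [1.0, 1.5, -0.7]
grip_width: 0.197
grasp_force: 32.3
```

```bash
python3 d.py .66 -.2037 .155 1.528
python3 - <<'E'
from h import *
from scipy.optimize import least_squares
q,_=pose(); s=read_state(); print(s["grip_width"],s["grasp_force"],s["wrist_force"])
for n in("scene","top"):
    p=get_image(n);X=cloud(p)
    print(n,[(np.round(d["location"],3).tolist(),round(d["score"],2)) for d in spot_point(p,"roll_1")][:7])
save(p,"held.png",4,(300,120,440,240))
E
```

```text
pose [ 0.6592 -0.2052  0.2374] [-3.1403 -0.0001  1.5259] local mm [ 1.501   0.8188 82.3532] turn [-0.0013 -0.0001 -0.0021]
0.19699803682295708 32.27377075060872 [ 0.9701  1.4608 -0.7155]
scene [([0.501, 0.121, 0.125], 0.89), ([0.341, 0.285, 0.028], 0.82), ([0.5, 0.266, 0.13], 0.62), ([0.557, 0.448, 0.03], 0.62), ([0.66, -0.205, 0.205], 0.6), ([0.499, 0.196, 0.129], 0.58), ([0.498, 0.34, 0.126], 0.56)]
top [([0.5, 0.121, 0.127], 0.75), ([0.497, 0.268, 0.127], 0.74), ([0.378, 0.142, 0.03], 0.71), ([0.348, 0.044, 0.03], 0.71), ([0.495, 0.337, 0.128], 0.7), ([0.344, 0.284, 0.034], 0.62), ([0.658, -0.205, 0.202], 0.59)]
```

Emit:
{"op": "send_rows", "data": {
  "targets": "1.5 0 20 0 0 0;0 0 20 0 0 0;0 0 20 0 0 0;0 0 15 0 0 0;0 0 7.5 0 0 0;0 0 0 0 0 0;0 -20 0 0 0 0;0 -20 0 0 0 0;0 -10 0 0 0 0;0 0 0 0 0 0"
}}

```text
clock: 17.2
eef_pos: [0.6092, -0.201, 0.1567]
orientation: [3.14, -0.0, 1.527]
wrist_force: [-0.0, -0.0, -0.5]
grip_width: 0.195
grasp_force: 32.3
```

```bash
python3 d.py .485 -.196 .155 1.527
python3 - <<'E'
from h import *
s=read_state(); print(s["wrist_force"],s["torque"])
p=get_image("scene"); save(p,"slide.png",5,(170,110,330,230))
E
```

```text
pose [ 0.6092 -0.201   0.1567] [ 3.1403 -0.0002  1.5267] local mm [  -0.5135 -124.3419    1.5201] turn [ 0.0013 -0.0002 -0.0003]
[-0.0445 -0.042  -0.538 ] [ 0.0045 -0.0279 -0.0011]
```

View pics/slide.png

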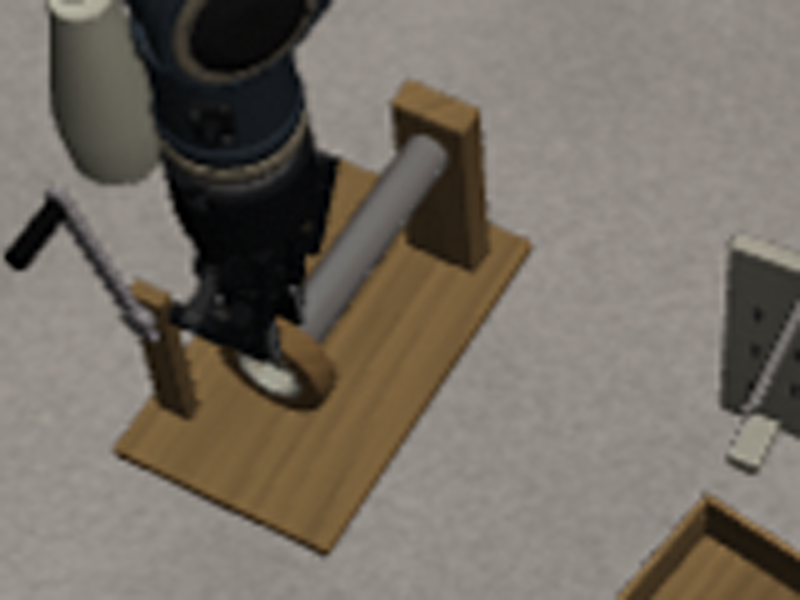

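Roll sits at the tip and lines up with the spindle, with no contact force. I slide it on.

Emit:
{"op": "send_rows", "data": {
  "targets": "-0.3 0 1 0 0 0;0 -10 0 0 0 0;0 -10 0 0 0 0;0 0 0 0 0 0;0 0 0 0 0 0"
}}

```text
clock: 17.75
eef_pos: [0.5896, -0.2, 0.1547]
orientation: [3.141, -0.0, 1.527]
wrist_force: [0.4, -0.7, 0.6]
grip_width: 0.199
grasp_force: 32.3
```

Emit:
{"op": "send_rows", "data": {
  "targets": "0 -20 0 0 0 0;0 -20 0 0 0 0;0 -20 0 0 0 0;0 -20 0 0 0 0;0 -15 0 0 0 0;0 -9 0 0 0 0;0 0 0 0 0 0;0 0 0 0 0 0"
}}

```text
clock: 18.55
eef_pos: [0.4868, -0.1955, 0.1548]
orientation: [3.14, 0.0, 1.528]
wrist_force: [0.3, 0.1, -0.7]
grip_width: 0.195
grasp_force: 32.3
```

```bash
python3 d.py .485 -.196 .155 1.527
python3 - <<'E'
from h import *
s=read_state(); print(s["wrist_force"],s["torque"],s["grip_width"])
E
```

```text
pose [ 0.4868 -0.1955  0.1548] [3.1403 0.0002 1.5282] local mm [-0.5883 -1.8162 -0.1635] turn [0.0013 0.0002 0.0012]
[ 0.3454  0.0624 -0.7073] [-0.0083 -0.0024 -0.017 ] 0.19547985671735207
```

Emit:
{"op": "send_rows", "data": {
  "targets": "0 0 1.5 0 0 0;0 0 1.5 0 0 0;0 0 0 0 0 0"
}}

```text
clock: 18.85
eef_pos: [0.4865, -0.1955, 0.1515]
orientation: [3.141, 0.0, 1.528]
wrist_force: [0.5, 0.4, -0.2]
grip_width: 0.197
grasp_force: 32.3
```

Emit:
{"op": "send_rows", "data": {
  "targets": "0 0 0 0 0 0;0 0 0 0 0 0;0 0 0 0 0 0;0 0 -10 0 0 0;0 0 -20 0 0 0;0 0 -25 0 0 0;0 0 -25 0 0 0;0 0 -25 0 0 0;0 0 0 0 0 -0.063;0 0 0 0 0 0",
  "claw": 30
}}

```text
clock: 19.85
eef_pos: [0.4862, -0.1958, 0.258]
orientation: [3.139, 0.0, 1.591]
wrist_force: [0.2, -0.3, -0.0]
grip_width: 0.35
grasp_force: 0.0
```

Emit:
{"op": "send_rows", "data": {
  "targets": "40 2 0 0 0 0;40 2 0 0 0 0;40 2 0 0 0 0;40 2 0 0 0 0;40 2 0 0 0 0;40 2 0 0 0 0;40 2 0 0 0 0;38 2 0 0 0 0;0 0 0 0 0 0;0 0 0 0 0 0"
}}

```text
clock: 20.85
eef_pos: [0.495, 0.1233, 0.2561]
orientation: [-3.14, 0.001, 1.592]
wrist_force: [-0.9, -1.4, -0.8]
grip_width: 0.35
grasp_force: 0.0
```

```bash
python3 rolls.py; python3 d.py .5005 .123 .16 1.592
python3 - <<'E'
from h import *
for n in("scene","top"):
    p=get_image(n);X=cloud(p);x,y,z=X[...,0],X[...,1],X[...,2]
    m=(abs(y+.196)<.04)&(abs(x-.485)<.03)&(z>.139); P=X[m]
    print(n,len(P),np.percentile(P,[2,50,98],axis=0).tolist(),[(np.round(d["location"],3).tolist(),round(d["score"],2)) for d in spot_point(p,"roll_1") if d["location"][1]<-.1], [np.round(d["location"],3).tolist() for d in spot_point(p,"tray")][:1])
save(p,"hung.png",4,(300,140,440,280))
E
```

```text
0.502 0.051 272 x [0.4867 0.5021 0.5175] y [0.0472 0.054 ] ztop [0.1432 0.1439]
0.5005 0.123 1623 x [0.4885 0.4999 0.5128] y [0.0963 0.1531] ztop [0.1587 0.1595]
0.499 0.195 2195 x [0.4868 0.4985 0.5113] y [0.1641 0.2251] ztop [0.1648 0.1656]
0.4975 0.267 1986 x [0.4837 0.4974 0.5111] y [0.2331 0.2684] ztop [0.1648 0.1657]
0.496 none
pose [0.4952 0.122  0.2563] [-3.1406  0.0009  1.5896] local mm [ 1.0316  5.4122 96.2471] turn [-0.001   0.0009 -0.0024]
scene 102 [[0.47650258443953375, -0.21761208056183204, 0.13943970110018195], [0.4880885835144095, -0.19334643596901108, 0.14561091983420327], [0.4967423235865752, -0.17197586571464737, 0.15191630580439014]] [([0.489, -0.199, 0.116], 0.7)] [[0.632, 0.087, -0.004]]
top 162 [[0.4769595174291808, -0.21919755959573226, 0.13938264844419196], [0.4858988977726152, -0.19467946196709213, 0.14665122941766712], [0.4934221995943448, -0.17233130749358466, 0.15183411563842925]] [([0.486, -0.198, 0.111], 0.73)] [[0.636, 0.081, 0.001]]
```

Roll 1 hangs on the spindle. The tray has been knocked to about (0.634, 0.084), so I will re-measure it before placing. Now roll B.

Emit:
{"op": "send_rows", "data": {
  "targets": "1.5 5.2 16 0 0 0;0 0 25 0 0 0;0 0 25 0 0 0;0 0 20 0 0 0;0 0 10 0 0 0;0 0 0 0 0 0;0 0 0 0 0 0"
}}

```text
clock: 21.9
eef_pos: [0.5013, 0.1243, 0.1613]
orientation: [3.141, -0.0, 1.59]
wrist_force: [0.3, 0.8, 1.6]
grip_width: 0.351
grasp_force: 0.0
```

Emit:
{"op": "send_rows", "data": {
  "targets": "0 0 0 0 0 0;0 0 0 0 0 0;0 0 0 0 0 0;0 0 0 0 0 0",
  "claw": 10
}}

```text
clock: 22.3
eef_pos: [0.5016, 0.1245, 0.1617]
orientation: [3.139, -0.001, 1.591]
wrist_force: [-0.6, -0.2, 6.6]
grip_width: 0.198
grasp_force: 32.4
```

Emit:
{"op": "send_rows", "data": {
  "targets": "0 0 -6 0 0 0;0 0 -6 0 0 0;0 0 -6 0 0 0;0 0 0 0 0 0;0 15 0 0 0 0;0 20 0 0 0 0;0 20 0 0 0 0;0 20 0 0 0 0;0 0 -20 0 0 0;0 0 -20 0 0 0"
}}

```text
clock: 23.3
eef_pos: [0.5755, 0.1256, 0.218]
orientation: [-3.139, 0.001, 1.59]
wrist_force: [-0.5, 0.9, 0.2]
grip_width: 0.195
grasp_force: 31.7
```

Emit:
{"op": "send_rows", "data": {
  "targets": "0 0 -20 0 0 0;-41 11 0 0 0 0;-41 11 0 0 0 0;-41 11 0 0 0 0;-41 11 0 0 0 0;-41 11 0 0 0 0;-41 11 0 0 0 0;-41 12 0 0 0 0;-42 12 0 0 0 0.063;0 0 0 0 0 0"
}}

```text
clock: 24.3
eef_pos: [0.6711, -0.2101, 0.2381]
orientation: [-3.141, 0.006, 1.517]
wrist_force: [-0.9, -0.3, -0.3]
grip_width: 0.2
grasp_force: 31.7
```

```bash
python3 d.py .66 -.2037 .155 1.528
python3 - <<'E'
from h import *
for n in("scene","top"):
    p=get_image(n)
    print(n,[(np.round(d["location"],3).tolist(),round(d["score"],2)) for d in spot_point(p,"roll_1") if d["location"][1]<-.1])
E
```

```text
pose [ 0.6711 -0.2101  0.2381] [-3.141   0.0062  1.5171] local mm [  6.282  -11.4087  83.0474] turn [-0.0006  0.0062 -0.0109]
scene [([0.671, -0.216, 0.204], 0.74), ([0.488, -0.197, 0.118], 0.67)]
top [([0.673, -0.203, 0.199], 0.48)]
```

Emit:
{"op": "send_rows", "data": {
  "targets": "5 -11 20 0 0 0;0 0 20 0 0 0;0 0 20 0 0 0;0 0 15 0 0 0;0 0 7 0 0 0;0 0 0 0 0 0;0 0 0 0 0 0"
}}

```text
clock: 25.2
eef_pos: [0.662, -0.1957, 0.1573]
orientation: [3.14, 0.0, 1.528]
wrist_force: [-0.2, -0.2, 0.0]
grip_width: 0.198
grasp_force: 31.7
```

```bash
python3 d.py .66 -.2037 .1555 1.528
```

```text
pose [ 0.662  -0.1957  0.1573] [3.1404 0.0002 1.5282] local mm [-8.0347 -1.6416  1.8443] turn [0.0012 0.0002 0.0002]
```

Emit:
{"op": "send_rows", "data": {
  "targets": "-8 0 1.5 0 0 0;0 0 0 0 0 0;0 -20 0 0 0 0;0 -20 0 0 0 0;0 -20 0 0 0 0;0 -10 0 0 0 0;0 0 0 0 0 0;0 0 0 0 0 0"
}}

```text
clock: 26.0
eef_pos: [0.5922, -0.2009, 0.1556]
orientation: [3.14, 0.0, 1.528]
wrist_force: [-0.1, 0.3, -0.2]
grip_width: 0.198
grasp_force: 31.7
```

```bash
python3 d.py .53 -.198 .1555 1.528; python3 -c "
from h import *
s=read_state();print(s['wrist_force'],s['torque'])"
```

```text
pose [ 0.5922 -0.2009  0.1556] [3.1399 0.0001 1.528 ] local mm [  0.2059 -62.2207  -0.0426] turn [ 0.0017  0.0001 -0.    ]
[-0.0558  0.2815 -0.2107] [ 0.0258 -0.0131 -0.0417]
```

Emit:
{"op": "send_rows", "data": {
  "targets": "0 -20 0 0 0 0;0 -20 0 0 0 0;0 -12 0 0 0 0;0 -7 0 0 0 0;0 0 0 0 0 0;0 0 1.5 0 0 0;0 0 1.5 0 0 0;0 0 0 0 0 0"
}}

```text
clock: 26.8
eef_pos: [0.5334, -0.198, 0.1525]
orientation: [3.14, -0.0, 1.528]
wrist_force: [-0.5, 2.0, 3.5]
grip_width: 0.197
grasp_force: 32.1
```

Emit:
{"op": "send_rows", "data": {
  "targets": "0 0 0 0 0 0;0 0 0 0 0 0;0 0 0 0 0 0;0 0 -10 0 0 0;0 0 -20 0 0 0;0 0 -25 0 0 0;0 0 -25 0 0 0;0 0 -25 0 0 0;0 0 0 0 0 -0.063;0 0 0 0 0 0",
  "claw": 26
}}

```text
clock: 27.8
eef_pos: [0.5326, -0.1985, 0.2586]
orientation: [3.139, 0.0, 1.591]
wrist_force: [0.4, -0.0, 0.3]
grip_width: 0.3
grasp_force: 0.0
```

Emit:
{"op": "send_rows", "data": {
  "targets": "45 -2.2 0 0 0 0;45 -2.2 0 0 0 0;45 -2.2 0 0 0 0;45 -2.2 0 0 0 0;45 -2.2 0 0 0 0;45 -2.2 0 0 0 0;45 -2.2 0 0 0 0;45 -2.2 0 0 0 0;45 -2.2 0 0 0 0;45 -2.2 0 0 0 0",
  "claw": 30
}}

```text
clock: 28.8
eef_pos: [0.5005, 0.2527, 0.2568]
orientation: [-3.141, 0.0, 1.589]
wrist_force: [0.1, 0.4, -0.2]
grip_width: 0.35
grasp_force: 0.0
```

Emit:
{"op": "send_rows", "data": {
  "targets": "45 -2.2 0 0 0 0;38 -2.2 0 0 0 0;0 0 0 0 0 0;0 0 0 0 0 0;0 0 0 0 0 0"
}}

```text
clock: 29.3
eef_pos: [0.4955, 0.3324, 0.2568]
orientation: [-3.141, 0.001, 1.588]
wrist_force: [-0.1, -0.2, 0.2]
grip_width: 0.351
grasp_force: 0.0
```

```bash
sed -i 's/except Exception as e: print(x0,"none")/except Exception as e: print(x0,"none")/' rolls.py; python3 rolls.py|tail -2; python3 d.py .496 .339 .161 1.592
python3 - <<'E'
from h import *
for n in("scene","top"):
    p=get_image(n);X=cloud(p)
    print(n,[(np.round(d["location"],3).tolist(),round(d["score"],2)) for d in spot_point(p,"roll_1") if d["location"][1]<-.1])
save(p,"hung2.png",4,(310,160,440,280))
E
```

```text
0.4975 0.267 1479 x [0.4851 0.4969 0.5101] y [0.2448 0.2989] ztop [0.1646 0.1653]
0.496 0.339 1651 x [0.4839 0.4955 0.5079] y [0.3109 0.369 ] ztop [0.1587 0.1594]
pose [0.4957 0.3321 0.257 ] [-3.1414  0.001   1.5876] local mm [ 6.9612  0.4524 95.9893] turn [-0.0002  0.001  -0.0044]
scene [([0.609, -0.203, 0.122], 0.71), ([0.534, -0.205, 0.116], 0.52), ([0.488, -0.199, 0.116], 0.5)]
top [([0.482, -0.198, 0.115], 0.77), ([0.531, -0.202, 0.117], 0.63)]
```

View pics/hung2.png

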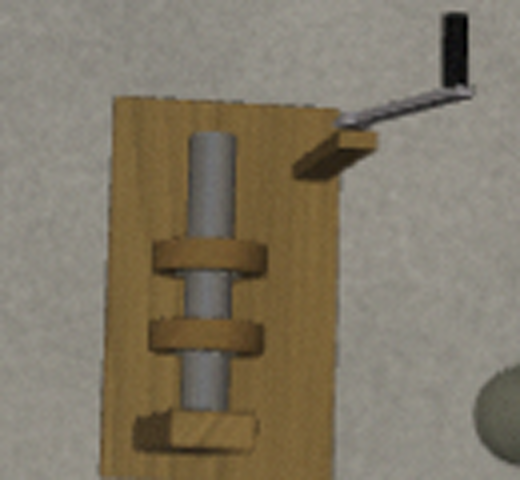

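Two rolls hang on the spindle (crop rows 255 and 335) and the keeper is still open. Now roll E.

Emit:
{"op": "send_rows", "data": {
  "targets": "7.5 0.5 16 0 0 -0.004;0 0 25 0 0 0;0 0 25 0 0 0;0 0 20 0 0 0;0 0 9.5 0 0 0;0 0 0 0 0 0;0 0 0 0 0 0"
}}

```text
clock: 30.25
eef_pos: [0.4959, 0.342, 0.1619]
orientation: [3.141, -0.001, 1.595]
wrist_force: [-0.2, 0.3, 0.1]
grip_width: 0.356
grasp_force: 0.0
```

Emit:
{"op": "send_rows", "data": {
  "targets": "0 0 0 0 0 0;0 0 0 0 0 0;0 0 0 0 0 0;0 0 0 0 0 0",
  "claw": 10
}}

```text
clock: 30.65
eef_pos: [0.4962, 0.3421, 0.1627]
orientation: [3.14, -0.002, 1.595]
wrist_force: [0.4, 0.4, 3.4]
grip_width: 0.198
grasp_force: 32.0
```

Emit:
{"op": "send_rows", "data": {
  "targets": "0 0 -6 0 0 0;0 0 -6 0 0 0;0 0 -6 0 0 0;0 0 0 0 0 0;0 15 0 0 0 0;0 20 0 0 0 0;0 20 0 0 0 0;0 20 0 0 0 0;0 0 -20 0 0 0;0 0 -20 0 0 0"
}}

```text
clock: 31.65
eef_pos: [0.5706, 0.3427, 0.2188]
orientation: [-3.14, 0.002, 1.594]
wrist_force: [-0.1, 0.6, -0.2]
grip_width: 0.194
grasp_force: 31.5
```

Emit:
{"op": "send_rows", "data": {
  "targets": "0 0 -20 0 0 0;-42 6 0 0 0 0;-42 6 0 0 0 0;-42 6 0 0 0 0;-42 6 0 0 0 0;-42 6 0 0 0 0;-42 6 0 0 0 0;-42 6 0 0 0 0;-42 6 0 0 0 0;-42 6 0 0 0 0"
}}

```text
clock: 32.65
eef_pos: [0.6334, -0.0348, 0.2395]
orientation: [-3.141, -0.0, 1.595]
wrist_force: [0.7, 0.3, 0.0]
grip_width: 0.196
grasp_force: 31.5
```

Emit:
{"op": "send_rows", "data": {
  "targets": "-42 6 0 0 0 0;-42 6 0 0 0 0;-42 6 0 0 0 0;-43 6 0 0 0 0;0 0 0 0 0 0.064;0 0 0 0 0 0;0 0 0 0 0 0;0 0 0 0 0 0"
}}

```text
clock: 33.45
eef_pos: [0.6619, -0.1995, 0.2394]
orientation: [-3.141, -0.001, 1.534]
wrist_force: [-1.0, -0.4, -0.6]
grip_width: 0.194
grasp_force: 31.5
```

```bash
python3 d.py .66 -.2037 .1563 1.528
python3 - <<'E'
from h import *
for n in("scene","top"):
    p=get_image(n)
    print(n,[(np.round(d["location"],3).tolist(),round(d["score"],2)) for d in spot_point(p,"roll_1") if d["location"][1]<-.1])
E
```

```text
pose [ 0.6619 -0.1995  0.2394] [-3.1413 -0.0012  1.5344] local mm [-4.3849 -1.7128 83.0775] turn [-0.0003 -0.0012  0.0064]
scene [([0.534, -0.203, 0.115], 0.69), ([0.666, -0.2, 0.2], 0.69), ([0.486, -0.196, 0.119], 0.5)]
top [([0.66, -0.209, 0.202], 0.49)]
```

Emit:
{"op": "send_rows", "data": {
  "targets": "-2.7 -1.7 20 0 0 0.006;0 0 20 0 0 0;0 0 20 0 0 0;0 0 15 0 0 0;0 0 7.5 0 0 0;0 0 0 0 0 0;0 -20 0 0 0 0;0 -20 0 0 0 0;0 0 0 0 0 0;0 0 0 0 0 0"
}}

```text
clock: 34.65
eef_pos: [0.6209, -0.2026, 0.1584]
orientation: [3.139, 0.0, 1.525]
wrist_force: [-0.1, -0.3, -0.6]
grip_width: 0.197
grasp_force: 31.5
```

```bash
python3 d.py .577 -.1985 .157 1.528
python3 - <<'E'
from h import *
p=get_image("scene"); save(p,"slide3.png",5,(170,110,330,230))
s=read_state();print(s['wrist_force'],s['torque'])
E
```

```text
pose [ 0.6209 -0.2026  0.1584] [3.1387 0.0002 1.5247] local mm [  2.0564 -44.0123   1.2799] turn [ 0.0029  0.0002 -0.0033]
[ 0.3604 -0.6942 -0.555 ] [-0.0017 -0.0605  0.0146]
```

View pics/slide3.png

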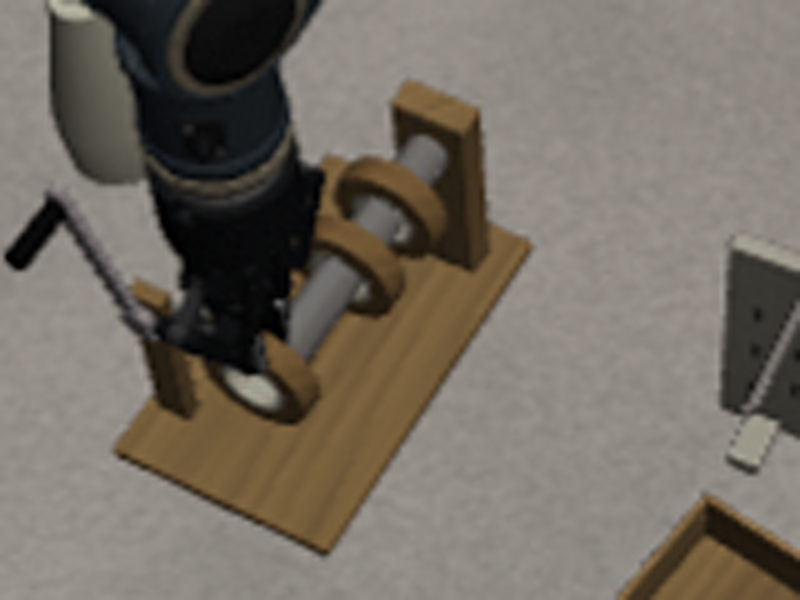

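Roll E is in front of the tip and the other two hang properly. I make a small correction and slide it on in steps.

Emit:
{"op": "send_rows", "data": {
  "targets": "1.5 0 1 0 0 0;0 0 0 0 0 0;0 -10 0 0 0 0;0 -10 0 0 0 0;0 -10 0 0 0 0;0 0 0 0 0 0;0 0 0 0 0 0"
}}

```text
clock: 35.4
eef_pos: [0.5897, -0.1995, 0.1564]
orientation: [3.141, -0.0, 1.524]
wrist_force: [-0.1, 0.6, -0.5]
grip_width: 0.199
grasp_force: 31.5
```

Emit:
{"op": "send_rows", "data": {
  "targets": "0 -8 0 0 0 0;0 -5 0 0 0 0;0 0 0 0 0 0;0 0 1.5 0 0 0;0 0 1.5 0 0 0;0 0 0 0 0 0;0 0 0 0 0 0"
}}

```text
clock: 36.1
eef_pos: [0.5774, -0.1985, 0.1535]
orientation: [3.141, -0.001, 1.525]
wrist_force: [-0.3, 1.5, 4.0]
grip_width: 0.198
grasp_force: 32.0
```

Emit:
{"op": "send_rows", "data": {
  "targets": "0 0 0 0 0 0;0 0 0 0 0 0;0 0 0 0 0 0;0 0 -10 0 0 0;0 0 -20 0 0 0;0 0 -25 0 0 0;0 0 -25 0 0 0;0 0 -25 0 0 0;0 0 0 0 0 -0.067;0 0 0 0 0 0",
  "claw": 26
}}

```text
clock: 37.1
eef_pos: [0.5773, -0.1992, 0.2596]
orientation: [3.139, 0.0, 1.592]
wrist_force: [-0.7, -0.4, 0.4]
grip_width: 0.303
grasp_force: 0.0
```

Emit:
{"op": "send_rows", "data": {
  "targets": "42.5 -6.4 0 0 0 0;42.5 -6.4 0 0 0 0;42.5 -6.4 0 0 0 0;42.5 -6.4 0 0 0 0;42.5 -6.4 0 0 0 0;42.5 -6.4 0 0 0 0;42.5 -6.4 0 0 0 0;42.5 -6.4 0 0 0 0;42.5 -6.4 0 0 0 0;42.5 -6.4 0 0 0 0",
  "claw": 30
}}

```text
clock: 38.1
eef_pos: [0.5032, 0.2261, 0.2578]
orientation: [-3.141, 0.0, 1.59]
wrist_force: [0.5, 0.1, -0.4]
grip_width: 0.349
grasp_force: 0.0
```

Emit:
{"op": "send_rows", "data": {
  "targets": "43 -6 0 0 0 0;0 0 0 0 0 0;0 0 0 0 0 0;0 0 0 0 0 0"
}}

```text
clock: 38.5
eef_pos: [0.4974, 0.266, 0.2578]
orientation: [-3.141, 0.001, 1.589]
wrist_force: [-0.1, -0.1, 0.1]
grip_width: 0.353
grasp_force: 0.0
```

```bash
python3 rolls.py; python3 d.py .4975 .267 .163 1.592
cat > chk.py <<'E'
from h import *
for n in("scene","top"):
    p=get_image(n);X=cloud(p);x,y,z=X[...,0],X[...,1],X[...,2]
    print(n,[(np.round(d["location"],3).tolist(),round(d["score"],2)) for d in spot_point(p,"roll_1") if d["location"][1]<-.1 or d["location"][0]>.54])
    print([(np.round(d["location"],3).tolist(),round(d["score"],2)) for d in spot_point(p,"tray")][:2])
    m=(z>.035)&(z<.052)&(x>.50)&(x<.75)&(y<.22)&(y>-.05)
    print("tray",cv2.minAreaRect(X[m][:,:2].astype(np.float32)))
E
python3 chk.py
```

```text
0.502 none
0.5005 0.123 247 x [0.4854 0.5005 0.5157] y [0.1199 0.126 ] ztop [0.1433 0.1438]
0.499 0.195 1446 x [0.4869 0.4983 0.5105] y [0.1723 0.2269] ztop [0.1646 0.1653]
0.4975 0.267 1750 x [0.4857 0.4971 0.5099] y [0.2393 0.2986] ztop [0.1646 0.1654]
0.496 0.339 359 x [0.4807 0.4958 0.5115] y [0.3343 0.3408] ztop [0.1437 0.1443]
pose [0.4976 0.2657 0.2579] [-3.1413  0.001   1.5886] local mm [ 1.3709 -0.0095 94.9066] turn [-0.0003  0.001  -0.0034]
scene [([0.533, -0.204, 0.116], 0.7), ([0.582, -0.2, 0.115], 0.66), ([0.556, 0.446, 0.034], 0.63), ([0.485, -0.195, 0.116], 0.52)]
[([0.632, 0.088, -0.004], 0.86), ([0.679, 0.347, -0.001], 0.24)]
tray ((0.6347633600234985, 0.08321623504161835), (0.1424371600151062, 0.16367390751838684), 78.64144134521484)
top [([0.578, -0.205, 0.116], 0.73), ([0.532, -0.2, 0.115], 0.71), ([0.446, -0.425, -0.0], 0.45)]
[([0.637, 0.081, -0.001], 0.66), ([0.445, -0.195, 0.118], 0.4)]
tray ((0.6339470744132996, 0.08390185236930847), (0.14042387902736664, 0.16177773475646973), 78.54670715332031)
```

All three wide rolls hang on the spindle at x ≈ 0.486, 0.532 and 0.579. The tray is at (0.634, 0.0835), turned about -11°. Now narrow roll D.

Emit:
{"op": "send_rows", "data": {
  "targets": "2 0 16 0 0 -0.003;0 0 25 0 0 0;0 0 25 0 0 0;0 0 20 0 0 0;0 0 9 0 0 0;0 0 0 0 0 0;0 0 0 0 0 0"
}}

```text
clock: 39.55
eef_pos: [0.4977, 0.2698, 0.1639]
orientation: [3.14, -0.001, 1.595]
wrist_force: [-0.4, 0.1, 0.1]
grip_width: 0.353
grasp_force: 0.0
```

Emit:
{"op": "send_rows", "data": {
  "targets": "0 0 0 0 0 0;0 0 0 0 0 0;0 0 0 0 0 0;0 0 0 0 0 0",
  "claw": 10
}}

```text
clock: 39.95
eef_pos: [0.4979, 0.27, 0.1643]
orientation: [3.139, -0.001, 1.595]
wrist_force: [0.0, 0.5, 5.4]
grip_width: 0.199
grasp_force: 33.3
```

Emit:
{"op": "send_rows", "data": {
  "targets": "0 0 -6 0 0 0;0 0 -6.5 0 0 0;0 0 0 0 0 0;0 15 0 0 0 0;0 20 0 0 0 0;0 20 0 0 0 0;0 20 0 0 0 0;0 0 -20 0 0 0;0 0 -20 0 0 0;0 0 0 0 0 0"
}}

```text
clock: 40.95
eef_pos: [0.5736, 0.2719, 0.218]
orientation: [3.137, -0.002, 1.595]
wrist_force: [0.7, -0.5, -0.2]
grip_width: 0.199
grasp_force: 32.6
```

Emit:
{"op": "send_rows", "data": {
  "targets": "-39 19 0 0 0 0;-39 19 0 0 0 0;-39 19 0 0 0 0;-39 19 0 0 0 0;-40 18 0 0 0 0;0 0 0 0 0 0.11;0 0 0 0 0 0.11;0 0 0 0 0 0;0 0 0 0 0 0"
}}

```text
clock: 41.85
eef_pos: [0.6701, 0.0782, 0.2146]
orientation: [-3.14, 0.0, 1.378]
wrist_force: [0.1, -0.0, -1.2]
grip_width: 0.2
grasp_force: 32.6
```

```bash
python3 d.py .671 .076 .0745 1.372; python3 chk.py
```

```text
pose [0.6701 0.0782 0.2146] [-3.1401  0.0004  1.3779] local mm [ -1.903    1.5027 140.0644] turn [-0.0015  0.0004  0.0059]
scene [([0.535, -0.201, 0.118], 0.77), ([0.669, 0.075, 0.182], 0.67), ([0.487, -0.197, 0.118], 0.64), ([0.558, 0.448, 0.034], 0.58), ([0.582, -0.2, 0.115], 0.56)]
[([0.633, 0.086, -0.005], 0.84), ([0.44, -0.197, 0.118], 0.7)]
tray ((0.6339883804321289, 0.08297668397426605), (0.14192169904708862, 0.164008229970932), 78.9902114868164)
top [([0.577, -0.204, 0.118], 0.76), ([0.534, -0.2, 0.117], 0.74), ([0.487, -0.199, 0.113], 0.58), ([0.559, 0.448, 0.032], 0.52)]
[]
tray ((0.625286340713501, 0.018486950546503067), (0.1638651192188263, 0.04079027101397514), 2.693051815032959)
```

Roll D is held over the tray. I lower it 139 mm and release.

Emit:
{"op": "send_rows", "data": {
  "targets": "-1 1 30 0 0 0;0 0 30 0 0 0;0 0 30 0 0 0;0 0 25 0 0 0;0 0 15 0 0 0;0 0 6 0 0 0;0 0 2 0 0 0;0 0 0 0 0 0;0 0 0 0 0 0"
}}

```text
clock: 43.05
eef_pos: [0.6725, 0.0766, 0.079]
orientation: [3.139, -0.001, 1.375]
wrist_force: [-0.2, 0.1, 0.3]
grip_width: 0.203
grasp_force: 32.6
```

Emit:
{"op": "send_rows", "data": {
  "targets": "0 0 0 0 0 0;0 0 0 0 0 0;0 0 0 0 0 0;0 0 -10 0 0 0;0 0 -25 0 0 0;0 0 -35 0 0 0;0 0 -40 0 0 0;0 0 -40 0 0 0;0 0 -40 0 0 0;0 0 0 0 0 0",
  "claw": 30
}}

```text
clock: 44.05
eef_pos: [0.6748, 0.0764, 0.2758]
orientation: [3.129, -0.005, 1.375]
wrist_force: [-0.1, 0.2, 0.3]
grip_width: 0.351
grasp_force: 0.0
```

Emit:
{"op": "send_rows", "data": {
  "targets": "0 0 0 0 0 -0.11;0 0 0 0 0 -0.11;0 0 0 0 0 0;0 0 0 0 0 0"
}}

```text
clock: 44.45
eef_pos: [0.6714, 0.0763, 0.2676]
orientation: [-3.141, -0.0, 1.592]
wrist_force: [-1.3, -0.2, 0.0]
grip_width: 0.35
grasp_force: 0.0
```

```bash
python3 chk.py;python3 d.py .499 .196 .26 1.592
```

```text
scene [([0.581, -0.201, 0.117], 0.78), ([0.488, -0.196, 0.119], 0.78), ([0.555, 0.446, 0.034], 0.64), ([0.668, 0.074, 0.036], 0.59), ([0.532, -0.203, 0.117], 0.52)]
[]
tray ((0.6343393921852112, 0.08334119617938995), (0.14253577589988708, 0.16378293931484222), 78.23040771484375)
top [([0.486, -0.2, 0.113], 0.8), ([0.576, -0.203, 0.114], 0.74), ([0.561, 0.452, 0.029], 0.66), ([0.532, -0.2, 0.114], 0.62)]
[]
tray ((0.6392402052879333, 0.013952873647212982), (0.1354796141386032, 0.035196300595998764), 5.246876239776611)
pose [0.6715 0.0765 0.2675] [-3.1414  0.      1.5943] local mm [ 123.524  -169.6552    7.4983] turn [-0.0002  0.      0.0023]
```

Roll D stands in the tray. Next is narrow roll C.

Emit:
{"op": "send_rows", "data": {
  "targets": "31 -42 2 0 0 0;31 -42 2 0 0 0;31 -42 2 0 0 0;31 -43 2 0 0 0;0 0 0 0 0 0;0 0 0 0 0 0;0 0 0 0 0 0"
}}

```text
clock: 45.45
eef_pos: [0.5087, 0.1899, 0.2603]
orientation: [3.14, 0.0, 1.593]
wrist_force: [-0.2, -0.8, -0.4]
grip_width: 0.349
grasp_force: 0.0
```

```bash
python3 rolls.py|sed -n 3p;python3 d.py .4985 .195 .163 1.592
```

```text
0.499 0.195 1735 x [0.4872 0.4988 0.511 ] y [0.168  0.2264] ztop [0.1647 0.1655]
pose [0.5088 0.1897 0.2602] [3.1407 0.0003 1.5922] local mm [  5.5753 -10.3091  97.165 ] turn [0.0009 0.0003 0.0002]
```

Emit:
{"op": "send_rows", "data": {
  "targets": "6 -10 2 0 0 0;0 0 0 0 0 0;0 0 25 0 0 0;0 0 30 0 0 0;0 0 25 0 0 0;0 0 10 0 0 0;0 0 5 0 0 0;0 0 0 0 0 0;0 0 0 0 0 0"
}}

```text
clock: 46.4
eef_pos: [0.4983, 0.1969, 0.1641]
orientation: [3.14, -0.001, 1.595]
wrist_force: [-0.4, -0.6, 0.4]
grip_width: 0.351
grasp_force: 0.0
```

Emit:
{"op": "send_rows", "data": {
  "targets": "0 0 0 0 0 0;0 0 0 0 0 0;0 0 0 0 0 0;0 0 0 0 0 0",
  "claw": 10
}}

```text
clock: 46.8
eef_pos: [0.4982, 0.197, 0.1641]
orientation: [3.14, -0.001, 1.595]
wrist_force: [-0.3, 0.1, 6.1]
grip_width: 0.2
grasp_force: 33.3
```

Emit:
{"op": "send_rows", "data": {
  "targets": "0 0 -6 0 0 0;0 0 -6.5 0 0 0;0 0 0 0 0 0;0 15 0 0 0 0;0 20 0 0 0 0;0 20 0 0 0 0;0 20 0 0 0 0;0 0 -20 0 0 0;0 0 -20 0 0 0;0 0 0 0 0 0"
}}

```text
clock: 47.8
eef_pos: [0.5741, 0.1988, 0.2179]
orientation: [3.137, -0.002, 1.595]
wrist_force: [2.0, 0.7, -0.8]
grip_width: 0.199
grasp_force: 32.6
```

Emit:
{"op": "send_rows", "data": {
  "targets": "-36 7 0 0 0 0;-36 7 0 0 0 0;-35 7 0 0 0 0;0 0 0 0 0 0.11;0 0 0 0 0 0.11;0 0 0 0 0 0;0 0 0 0 0 0"
}}

```text
clock: 48.5
eef_pos: [0.5955, 0.0922, 0.2147]
orientation: [-3.14, 0.0, 1.378]
wrist_force: [-0.2, -0.1, -0.8]
grip_width: 0.2
grasp_force: 32.6
```

```bash
python3 d.py .597 .091 .0755 1.372; python3 chk.py
```

```text
pose [0.5955 0.0922 0.2147] [-3.1405  0.0004  1.3777] local mm [ -0.8591   1.8595 139.217 ] turn [-0.0011  0.0004  0.0057]
scene [([0.669, 0.072, 0.038], 0.87), ([0.557, 0.446, 0.032], 0.8), ([0.592, 0.091, 0.182], 0.75), ([0.487, -0.2, 0.117], 0.65), ([0.534, -0.202, 0.117], 0.64)]
[([0.632, 0.084, -0.006], 0.97)]
tray ((0.6342350840568542, 0.08305743336677551), (0.1413870006799698, 0.1645577996969223), 78.46066284179688)
top [([0.56, 0.45, 0.032], 0.88), ([0.487, -0.196, 0.114], 0.81), ([0.531, -0.203, 0.114], 0.78), ([0.669, 0.072, 0.034], 0.67), ([0.577, -0.204, 0.117], 0.54)]
[([0.636, 0.082, 0.003], 0.65)]
tray ((0.625403881072998, 0.042952075600624084), (0.05656798183917999, 0.1602330356836319), 78.41344451904297)
```

Emit:
{"op": "send_rows", "data": {
  "targets": "-1 1 30 0 0 0;0 0 30 0 0 0;0 0 30 0 0 0;0 0 25 0 0 0;0 0 15 0 0 0;0 0 6 0 0 0;0 0 3 0 0 0;0 0 0 0 0 0;0 0 0 0 0 0"
}}

```text
clock: 49.7
eef_pos: [0.5976, 0.0908, 0.0776]
orientation: [3.14, -0.001, 1.375]
wrist_force: [0.2, -0.1, -0.1]
grip_width: 0.204
grasp_force: 32.6
```

Emit:
{"op": "send_rows", "data": {
  "targets": "0 0 0 0 0 0;0 0 0 0 0 0;0 0 0 0 0 0;0 0 -10 0 0 0;0 0 -25 0 0 0;0 0 -35 0 0 0;0 0 -40 0 0 0;0 0 -40 0 0 0;0 0 -40 0 0 0;0 0 -40 0 0 0",
  "claw": 30
}}

```text
clock: 50.7
eef_pos: [0.5965, 0.0905, 0.3092]
orientation: [3.141, -0.001, 1.375]
wrist_force: [0.3, 1.5, 1.0]
grip_width: 0.35
grasp_force: 0.0
```

Emit:
{"op": "send_rows", "data": {
  "targets": "0 0 0 0 0 0.1375;0 0 0 0 0 0.1375;0 0 0 0 0 0.1375;0 0 0 0 0 0.1375;0 0 0 0 0 0.1375;0 0 0 0 0 0.1375;0 0 0 0 0 0.1375;0 0 0 0 0 0.1375;0 0 0 0 0 0.1375;0 0 0 0 0 0.1375",
  "claw": 45
}}

```text
clock: 51.7
eef_pos: [0.5966, 0.0907, 0.3072]
orientation: [-3.141, -0.001, -0.006]
wrist_force: [0.1, -0.1, 0.6]
grip_width: 0.528
grasp_force: 0.0
```

Emit:
{"op": "send_rows", "data": {
  "targets": "6 45 -2 0 0 0;6 45 -2 0 0 0;6 45 -2 0 0 0;6 45 -2 0 0 0;6 45 -2 0 0 0;6 45 -2 0 0 0;6 45 -2 0 0 0;0 0 0 0 0 0;0 0 0 0 0 0"
}}

```text
clock: 52.6
eef_pos: [0.6382, -0.2259, 0.3209]
orientation: [3.142, -0.0, -0.003]
wrist_force: [0.5, 1.2, 0.1]
grip_width: 0.527
grasp_force: 0.0
```

```bash
python3 d.py .652 -.3235 .206 0; python3 chk.py
python3 - <<'E'
from h import *
for n in("scene","top"):
    p=get_image(n);X=cloud(p);x,y,z=X[...,0],X[...,1],X[...,2]
    m=(z>.19)&(z<.225)&(x>.632)&(x<.69)&(y<-.29)&(y>-.36); P=X[m]
    if len(P): print(n,len(P),P.mean(0),P.min(0),P.max(0))
    print([(np.round(d["location"],3).tolist(),round(d["score"],2)) for d in spot_point(p,"keeper_handle")][:2])
    if n=="scene": save(p,"prekeep.png",1.4)
E
```

```text
pose [ 0.6382 -0.2259  0.3209] [ 3.1416 -0.0003 -0.0033] local mm [ 14.1009  97.5721 114.9457] turn [ 0.     -0.0003 -0.0033]
scene [([0.557, 0.447, 0.03], 0.81), ([0.582, -0.202, 0.115], 0.69), ([0.596, 0.091, 0.036], 0.67), ([0.537, -0.202, 0.118], 0.59), ([0.489, -0.199, 0.121], 0.59), ([0.674, 0.073, 0.039], 0.57)]
[([0.631, 0.088, -0.005], 0.91)]
tray ((0.6332153081893921, 0.08324054628610611), (0.14181098341941833, 0.16492052376270294), 78.41796112060547)
top [([0.597, 0.085, 0.043], 0.73), ([0.533, -0.199, 0.113], 0.64), ([0.672, 0.072, 0.034], 0.63), ([0.558, 0.448, 0.03], 0.6), ([0.574, -0.203, 0.113], 0.52)]
[([0.634, 0.081, 0.003], 0.91)]
tray ((0.6338223814964294, 0.08414706587791443), (0.14078788459300995, 0.1607605516910553), 78.4903793334961)
scene 59 [ 0.6475 -0.3179  0.213 ] [ 0.6328 -0.3253  0.2014] [ 0.6615 -0.3106  0.2182]
[([0.643, -0.318, 0.203], 0.73), ([0.787, -0.086, -0.004], 0.61)]
[]
```

View pics/prekeep.png

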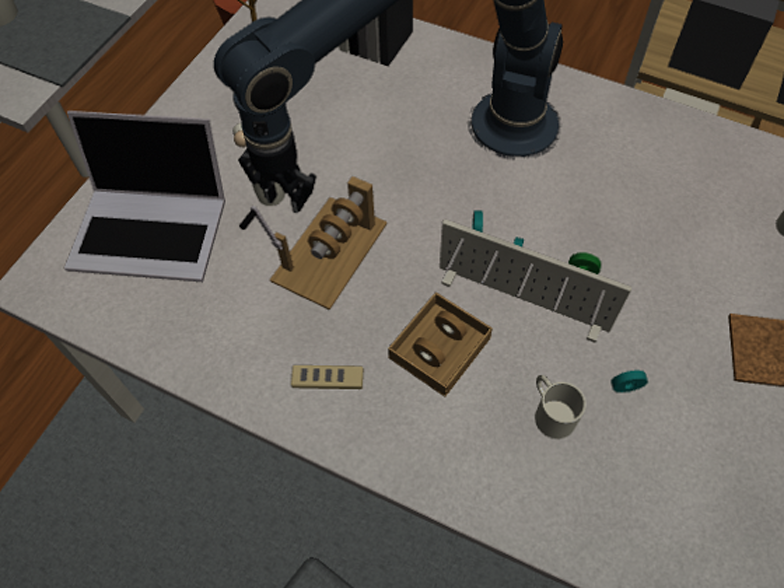

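The view shows three rolls on the spindle, two standing in the tray, empty pegs and bystanders untouched. Now I grip the keeper handle and close it.

Emit:
{"op": "send_rows", "data": {
  "targets": "7 48 0 0 0 0;7 47.5 0 0 0 0;0 0 30 0 0 0;0 0 30 0 0 0;0 0 30 0 0 0;0 0 18 0 0 0;0 0 8 0 0 0;0 0 0 0 0 0;0 0 0 0 0 0"
}}

```text
clock: 54.0
eef_pos: [0.6533, -0.3201, 0.2056]
orientation: [3.141, -0.002, -0.0]
wrist_force: [0.5, -0.1, 0.8]
grip_width: 0.528
grasp_force: 0.0
```

Emit:
{"op": "send_rows", "data": {
  "targets": "0 0 0 0 0 0;0 0 0 0 0 0;0 0 0 0 0 0;0 0 0 0 0 0;0 0 0 0 0 0",
  "claw": 8,
  "grip_force": 20
}}

```text
clock: 54.5
eef_pos: [0.6532, -0.3204, 0.2057]
orientation: [3.14, -0.002, -0.001]
wrist_force: [-0.2, -1.7, 5.2]
grip_width: 0.153
grasp_force: 19.6
```

Emit:
{"op": "send_rows", "data": {
  "targets": "0 -11.6 -3.2 0 0 0;0 -11.9 -1.7 0 0 0;0 -12 -0.2 0 0 0;0 -11.9 1.4 0 0 0;0 -11.7 2.9 0 0 0;0 -11.2 4.3 0 0 0;0 -10.6 5.7 0 0 0;0 -9.8 7 0 0 0;0 -8.8 8.2 0 0 0;0 -7.7 9.2 0 0 0"
}}

```text
clock: 55.5
eef_pos: [0.6545, -0.2124, 0.1708]
orientation: [3.139, -0.005, 0.0]
wrist_force: [8.1, -5.9, -2.5]
grip_width: 0.155
grasp_force: 23.1
```

Emit:
{"op": "send_rows", "data": {
  "targets": "0 -6.5 10.1 0 0 0;0 -5.2 10.9 0 0 0;0 -3.7 11.4 0 0 0;0 -2.3 11.8 0 0 0;0 -0.8 12 0 0 0;0 0 0 0 0 0;0 0 0 0 0 0;0 0 0 0 0 0"
}}

```text
clock: 56.3
eef_pos: [0.6552, -0.1941, 0.115]
orientation: [3.139, -0.006, -0.0]
wrist_force: [8.5, -5.6, -2.0]
grip_width: 0.15
grasp_force: 24.8
```

Emit:
{"op": "send_rows", "data": {
  "targets": "0 0 0 0 0 0;0 0 0 0 0 0;0 0 0 0 0 0;0 0 0 0 0 0;0 0 -20 0 0 0;0 0 -40 0 0 0;0 0 -40 0 0 0;0 0 -40 0 0 0;0 -40 -20 0 0 0;0 -40 0 0 0 0",
  "claw": 45
}}

```text
clock: 57.3
eef_pos: [0.6538, -0.1156, 0.279]
orientation: [3.141, -0.007, -0.004]
wrist_force: [0.4, 0.2, 0.1]
grip_width: 0.526
grasp_force: 0.0
```

Emit:
{"op": "send_rows", "data": {
  "targets": "0 -40 0 0 0 0;0 -40 0 0 0 0;0 0 0 0 0 0;0 0 0 0 0 0"
}}

```text
clock: 57.7
eef_pos: [0.6524, -0.0324, 0.2743]
orientation: [-3.141, 0.001, 0.003]
wrist_force: [0.1, -1.5, 0.4]
grip_width: 0.528
grasp_force: 0.0
```

```bash
python3 chk.py
python3 - <<'E'
from h import *
for n in("scene","top"):
    p=get_image(n);X=cloud(p);x,y,z=X[...,0],X[...,1],X[...,2]
    m=(z>.10)&(z<.20)&(x>.632)&(x<.69)&(y<-.15)&(y>-.36); P=X[m]
    if len(P): print(n,len(P),P.mean(0),P.min(0),P.max(0))
    print([(np.round(d["location"],3).tolist(),round(d["score"],2)) for d in spot_point(p,"keeper_handle")][:2])
    if n=="scene": save(p,"final.png",4,(170,110,370,260))
E
```

```text
scene [([0.583, -0.202, 0.114], 0.63), ([0.491, -0.198, 0.116], 0.59), ([0.559, 0.448, 0.034], 0.55), ([0.535, -0.201, 0.116], 0.53), ([0.596, 0.092, 0.037], 0.51), ([0.671, 0.072, 0.039], 0.51)]
[([0.631, 0.087, -0.004], 0.56)]
tray ((0.6344128251075745, 0.0838853195309639), (0.142089381814003, 0.1642206311225891), 79.07701873779297)
top [([0.56, 0.449, 0.033], 0.88), ([0.575, -0.202, 0.114], 0.77), ([0.597, 0.088, 0.043], 0.73), ([0.532, -0.201, 0.115], 0.68), ([0.671, 0.072, 0.034], 0.67), ([0.485, -0.198, 0.111], 0.57)]
[([0.636, 0.082, 0.002], 0.87)]
tray ((0.6376634240150452, 0.10288424789905548), (0.10200764238834381, 0.1609390527009964), 78.3011245727539)
scene 69 [ 0.6506 -0.1923  0.1283] [ 0.6321 -0.2006  0.1164] [ 0.6671 -0.1847  0.1356]
[([0.65, -0.193, 0.12], 0.78)]
top 84 [ 0.6486 -0.1918  0.1296] [ 0.6324 -0.1984  0.1218] [ 0.6662 -0.1857  0.135 ]
[([0.644, -0.194, 0.125], 0.65)]
```

View pics/final.png

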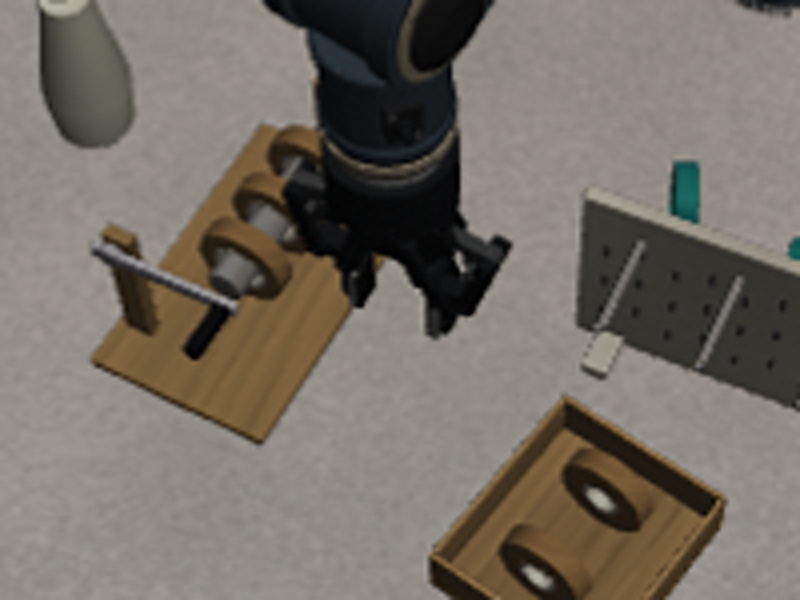

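The keeper lies level across the tip with its handle at z ≈ 0.12. All rolls are placed and the robot is touching nothing.

```bash
python3 -c "
from rig import *
print(job_done())"
```

```text
the job is handed in; nothing more can be done
None
```

I handed the job in at about 58 s: the three wide-core rolls hang on the spindle with the keeper closed across its tip, the two narrow-core rolls stand in the tray, and the mug, vase and remote were not touched; no verdict came back.

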